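# Set up the swatch board on its fold-out display stand

## Task

First swing the stand's stiff black backrest away from the swatch board, all the way back to its stop, while the board still lies flat on the stand. Then tip the board up on the edge nearest the backrest, so that its swatch face, now underneath, turns to the stand's front, and leave it leaning back stably on the opened backrest, foot on the stand close against it, square and about centred. Do not let the board fall off the stand, and do not disturb the polish bottles and gel jar beside it.

Things in the scene. Friction and masses are not known exactly. Their poses are not given: they have to be found in the camera images.
- stand: Fixed wooden plinth 80 mm high, 200 mm wide (y), 160 mm deep (x), smooth flat deck, flat front with two white drawer fronts. It stands about sideways to the robot. Origin on the table straight below the backrest's hinge line, at mid width; x points from its front to its back, y along the hinge line, z up. Front face at x = -112 mm, rear face at x = +48 mm.
- backrest (a joint): Black panel 140 wide, 120 long, 8 thick (mm), hinged at its lower edge at deck height (80 mm) above the stand's origin; its front face passes through the hinge line. 0 = upright, negative = leaning over the deck, positive = back (to the stand's +x); the stop is at +0.262 rad. Stiff, stays where left: some 2 to 4 N at the top edge moves it; at the stop it resists firmly.
- backrest_top (a point): Middle of the top edge of the backrest's front face, 120 mm from the hinge line; the axes turn with the backrest (z points from the hinge to the top edge, y along the hinge).
- board: Stiff slate-blue plate 150 (x) by 170 (y) by 8 mm (z), 0.17 to 0.35 kg, origin at its centre. Starts face down on the deck, swatches on its -z face. Its +x edge (foot) is nearest the backrest, 5 to 30 mm short of it, up to 0.12 rad out of square; its -x edge (head) overhangs the plinth's front by 45 to 75 mm (38 mm once the foot is home). Leaning in place, z points to the stand's back, x down.
- board_foot (a point): Middle of the board's foot edge (the +x edge), half-way through its thickness.
- board_head (a point): Middle of the board's head edge (the -x edge), half-way through its thickness.
- polish_red_mid (a point): Loose red polish bottle, 38 mm diameter, 95 mm high, beside the stand; point on its axis 45 mm above its foot. Leave alone.
- polish_green_mid (a point): Loose green polish bottle, 38 mm diameter, 95 mm high, beside the stand; point on its axis 45 mm above its foot. Leave alone.
- gel_jar_mid (a point): Loose white gel jar, 60 mm diameter, 55 mm high, beside the stand; point on its axis half-way up. Leave alone.
Mind the look-alikes: they are no part of the job. Leave any brown look-alike of the board alone.

How it is judged:
By the outcome, as a careful person would: the job done as asked, in the order asked, and still so for the second after the job is handed in, with the robot touching nothing.
It also fails if it takes over 61 s, if anything falls off the work surface, if the arm or the gripper's body presses on something with over 40 N, if the wrist force passes 120 N, or if a joint passes its speed limit or range.

## Robot

A 6-joint arm with a two-finger parallel gripper is mounted at the origin on the work surface. World frame = base frame: x ahead of the robot, y to its left, z up, the work surface at z = 0. Lengths are in m, angles in rad, forces in N, time in s.
With the tool pointing down it reaches from about 0.35 to 0.85 m from the base axis. Payload 8.1 kg.
Tool frame: the origin (TCP) lies between the finger pads; the fingertips stand 25 mm ahead of it and the grasp point (between the pads) lies 6 mm ahead of it (robot.tip_extent is the distance from the TCP to the fingertips, in m); z points along the fingers, y is the direction in which the jaws open and shut (so a half turn about z gives the same grasp; the last joint's range is limited). The gripper opens to 93 mm and grips with 3 to 60 N. Pads are 15 mm wide; open, the fingers measure 128 mm over their backs; the gripper's body (75 mm by 188 mm) begins 65 mm behind the grasp point.
Start: joints at [1.104, 0.13, 1.488, -0, 1.523, -0.085], TCP at [0.224, 0.557, 0.211] pointing down, gripper open.
Joint ranges: [-2.96, 2.96], [-0.89, 2.26], [0.02, 2.5], [-1.34, 4.48], [0, 2.73], [-2.66, 2.66]. Speed limits (rad/s): [2.39, 2.39, 2.79, 3.14, 3.14, 3.14].

## Interface

Orientations are given as a rotation vector (axis times angle).
In Python, from plant import robot gives the robot as it stands.
- The arm moves only by the tool drive_tool, never from a script. Its argument "increments" is a list of rows, each a list of 7 numbers: the closure, from 0 (fully open) to 1 (shut), then the shift along the world's x, y, z in units of 25 mm (1.0 is 25 mm), then the turn, a rotation vector about the world's x, y, z in rad. In form: [[gripper, dx, dy, dz, rx, ry, rz], ...]. A call has 1 to 20 rows; each row is the pose to reach, as a shift and turn from the pose commanded when the call began; what a row does not reach only later rows make up. A row lasts 1/12 s, in which the tool goes at most 41.7 mm and 7.16 degrees, less where a joint would pass 70% of its speed; a pose out of reach is approached as far as the arm can. A call with a gripper value outside its range is refused whole. The fingers move at their own pace and stop on an object; "squeeze" is the grip in N (left out, the last holds). Time passes only in rows, so rows that repeat a pose let the fingers close. It gives the time, the measured TCP pose, the force and the opening at its end, in the units of the state.
- robot.read_state(): the state, without advancing time (a new reading comes with each control period).
- robot.read_camera(name): name is "scene" or "top" or "wrist"; returns a dict with "image" (400x640x3 uint8, red, green, blue), "fx", "fy", "cx", "cy" (pixels), "T" (4x4, takes a point from camera to world coordinates); the wrist camera has in their place "mount" (4x4, takes a point from camera to tool coordinates, whose origin is the TCP and whose axes are the flange's). Camera axes: x right, y down, z forward; pixel columns grow to the right and rows downward; lengths in m; the calibration is good to about 2 mm. A picture is of the moment at which its call begins: read the wrist's pose just before it. There is no depth.
- robot.close_job(): hands the job in, once; it reports no verdict.
The state is a dict: "t": time; "q": joint angles; "dq": joint speeds; "joint_torque": joint torques, N m; "tool_pos": TCP position; "orientation": TCP orientation; "force": force on the tool from outside, world axes, zero at the start; "wrist_torque": the same for the moment, N m; "opening": finger opening in m.
Only numpy, scipy, OpenCV 4.12 (cv2) and the standard library are available. Lean on these libraries where they do the work, as an engineer would, in place of code of your own. Each camera call takes 0.05 s, during which the arm holds its last target.

## Working session

There is one attempt and no reset: what is moved stays moved. The work goes in short steps, Python scripts to look and compute and a tool call to move; the robot and the scene stay as the last step left them, time stands still between calls to the robot, and variables do not carry over. Pictures are saved under pics/ and viewed, and the job is handed in when it is done.

Besides the shell and the picture viewer there is one more tool, called after "Emit:" in YAML: its name, and indented under it one key for each argument. drive_tool: Moves the arm, as the interface text tells. Its arguments: {"type":"object","properties":{"increments":{"type":"array"},"squeeze":{"type":"number"}},"required":["increments"]}

```bash
mkdir -p pics; ls
python3 - <<'E'
from plant import robot
import cv2,numpy as np
s=robot.read_state();print(s)
for n in ["scene","top"]:
    c=robot.read_camera(n);cv2.imwrite(f"pics/{n}0.png",c["image"][:,:,::-1]);print(n,c["fx"],c["fy"],c["cx"],c["cy"],np.round(c["T"],4).tolist())
    np.savez(f"{n}0.npz",**c)
E
```

```text
pics
{'t': 0.0, 'q': array([ 1.10359319e+00,  1.31177852e-01,  1.48927767e+00, -4.69054190e-05,
        1.52301592e+00, -8.53704205e-02]), 'dq': array([-1.76461220e-03,  1.98236512e-03, -5.16479477e-04, -1.50812324e-03,
        1.67091869e-04, -3.80818499e-05]), 'joint_torque': array([ 1.45160964e-03, -5.59853268e+01, -4.91756845e+01,  7.68978847e-02,
        3.57667124e-02, -1.45124113e-04]), 'tool_pos': array([0.22328362, 0.55626477, 0.2099784 ]), 'orientation': array([-5.96052010e-01, -3.08405277e+00,  2.85891852e-03]), 'force': array([-0.13924102, -0.3679178 ,  0.27021942]), 'wrist_torque': array([-0.02409586,  0.02639533,  0.04037193]), 'opening': 0.09254012583417186}
scene 370.1905185551602 370.1905185551602 321.4506623530445 193.76027076670093 [[-0.7412, 0.5318, -0.4096, 0.829], [0.6711, 0.5976, -0.4387, 0.3914], [0.0114, -0.6001, -0.7999, 0.8112], [0.0, 0.0, 0.0, 1.0]]
top 480.95518211229154 480.95518211229154 323.3207182265519 195.12268989607583 [[0.0178, -0.9962, 0.0853, 0.4111], [-0.9992, -0.0208, -0.0335, 0.0436], [0.0351, -0.0846, -0.9958, 1.2351], [0.0, 0.0, 0.0, 1.0]]
```

View pics/scene0.png

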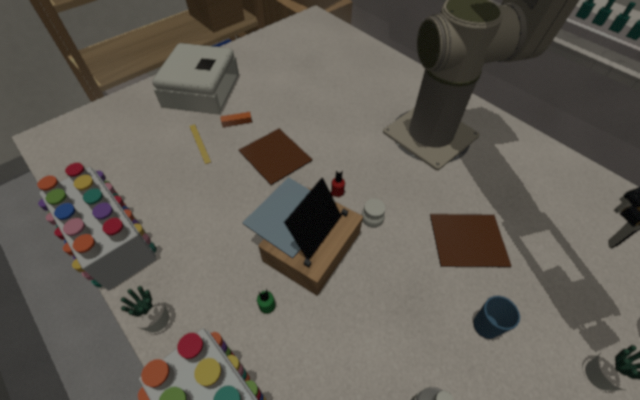

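View pics/top0.png

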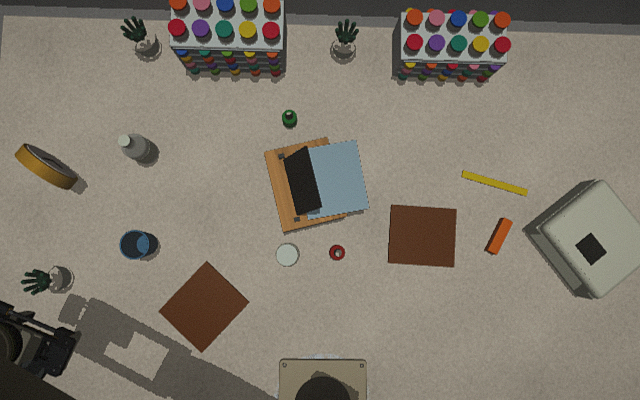

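```bash
cat > h.py <<'E'
import numpy as np,cv2
def ray(c,u,v):
    T=np.array(c["T"]);d=T[:3,:3]@np.array([(u-c["cx"])/c["fx"],(v-c["cy"])/c["fy"],1.]);return T[:3,3],d
def onz(c,u,v,z):
    o,d=ray(c,u,v);return o+d*(z-o[2])/d[2]
def proj(c,p):
    T=np.array(c["T"]);q=T[:3,:3].T@(np.asarray(p)-T[:3,3]);return np.array([c["fx"]*q[0]/q[2]+c["cx"],c["fy"]*q[1]/q[2]+c["cy"]])
def tri(c1,p1,c2,p2):
    o1,d1=ray(c1,*p1);o2,d2=ray(c2,*p2)
    A=np.c_[d1,-d2];s=np.linalg.lstsq(A,o2-o1,rcond=None)[0]
    a=o1+s[0]*d1;b=o2+s[1]*d2;return (a+b)/2,np.linalg.norm(a-b)
def crop(im,x0,y0,x1,y1,s,fn):
    cv2.imwrite(fn,cv2.resize(im[y0:y1,x0:x1,::-1],None,fx=s,fy=s,interpolation=cv2.INTER_CUBIC))
def blue(im):
    h=cv2.cvtColor(im,cv2.COLOR_RGB2HSV);return cv2.inRange(h,(90,50,90),(115,200,255))
E
python3 - <<'E'
from h import *
c=dict(np.load("top0.npz"));crop(c["image"],250,100,400,280,3.3,"pics/t0c.png")
d=dict(np.load("scene0.npz"));crop(d["image"],230,160,400,320,3.6,"pics/s0c.png")
print(c["image"][180,345],d["image"][210,275])
E
```

```text
[118 139 146] [ 91 104 107]
```

View pics/t0c.png

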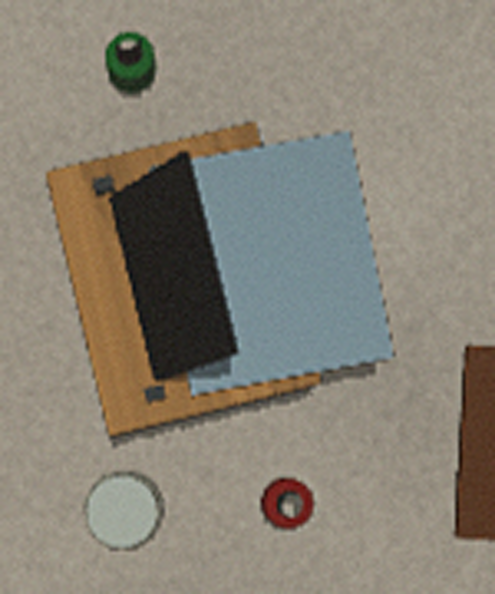

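View pics/s0c.png

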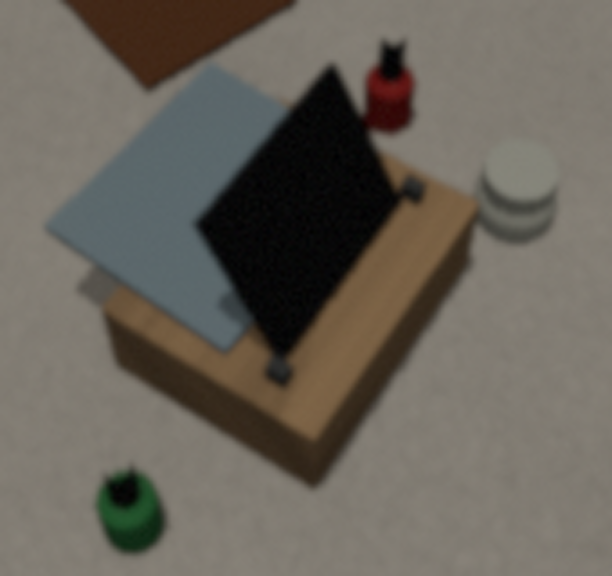

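Run:
```python
from h import *
c=dict(np.load("top0.npz"));d=dict(np.load("scene0.npz"))
f=lambda u,v:(250+u/3.3,100+v/3.3)
g=lambda u,v:(230+u/3.6,160+v/3.6)
BT=onz(c,*f(48,172),.08);BB=onz(c,*f(112,437),.08);FT=onz(c,*f(257,123),.08)
print("stand",BT,BB,FT,np.linalg.norm(BT-BB))
ey=BT-BB;ey/=np.linalg.norm(ey)
print("yaw ey",np.arctan2(ey[1],ey[0]))
# check w scene: near corner (314,440)->BT? , right (477,205)->BB
print(onz(d,*g(314,440),.08),onz(d,*g(478,205),.08))
for n,p in dict(HT=(352,132),HB=(395,356),FB=(192,395)).items(): print(n,onz(c,*f(*p),.088))
print("scene board", [onz(d,*g(*p),.088) for p in [(212,63),(46,228),(226,350)]])
print("top edge tri",tri(c,f(188,152),d,g(196,223)),tri(c,f(237,352),d,g(333,65)))
print("low",[onz(c,*f(*p),.08) for p in [(110,195),(157,380)]])
for n,p,h in [("green",(128,47),.095),("jar",(123,510),.055),("red",(290,503),.095)]: print(n,onz(c,*f(*p),h))
```

```text
stand [0.61149711 0.14890732 0.08      ] [0.4186659  0.09729419 0.08      ] [ 0.65177893 -0.00382263  0.08      ] 0.1996191078081776
yaw ey 0.26152920563787757
[0.61658371 0.15606237 0.08      ] [0.4275836  0.10596788 0.08      ]
HT [ 0.64516454 -0.0734543   0.088     ]
HB [ 0.48099389 -0.10676028  0.088     ]
FB [0.44987613 0.0400628  0.088     ]
scene board [array([ 0.48560376, -0.09791822,  0.088     ]), array([ 0.650721  , -0.06252061,  0.088     ]), array([0.62009095, 0.08062822, 0.088     ])]
top edge tri (array([0.60943891, 0.0470599 , 0.17924429]), np.float64(0.0019320010903503225)) (array([0.47495361, 0.01215181, 0.17797964]), np.float64(0.003337578021226884))
low [array([0.59553481, 0.10313986, 0.08      ]), array([0.46055532, 0.06568587, 0.08      ])]
green [0.7025263 0.0919761 0.095    ]
jar [0.36535112 0.08904025 0.055     ]
red [ 0.37383909 -0.03150934  0.095     ]
```

The board is the slate-blue plate at top px (338,178). The brown plates at (422,236) and (204,307) are look-alikes, wrong in colour and lying on the table. The backrest leans about 0.45 rad over the deck, with its hinge near (0.53, 0.08). I'll rise first and go to a point in front of the panel with the jaws along the hinge line.

Emit:
drive_tool:
  increments:
    - [0,0,0,3.5,0,0,0]
    - [0,0,0,3.5,0,0,0]
    - [0,0,0,3.5,0,0,0]
    - [0,13,-22.5,3.5,0,0,-0.925]
    - [0,13,-22.5,3.5,0,0,-0.925]
    - [0,13,-22.5,3.5,0,0,-0.925]
    - [0,13,-22.5,3.5,0,0,-0.925]
    - [0,13,-22.5,3.5,0,0,-0.925]
    - [0,13,-22.5,3.5,0,0,-0.925]
    - [0,13,-22.5,3.5,0,0,-0.925]
    - [0,13,-22.5,3.5,0,0,-0.925]
    - [0,13,-22.5,3.5,0,0,-0.925]
    - [0,13,-22.5,3.5,0,0,-0.925]
    - [0,13,-22.5,3.5,0,0,-0.925]
    - [0,13,-22.5,3.5,0,0,-0.925]
    - [0,13,-22.5,3.5,0,0,-0.925]
    - [0,13,-22.5,3.5,0,0,-0.925]
    - [0,13,-22.5,3.5,0,0,-0.925]
    - [0,13,-22.5,3.5,0,0,-0.925]
    - [0,13,-22.5,3.5,0,0,-0.925]

```text
t: 1.77
tool_pos: [0.5498, -0.0103, 0.2973]
orientation: [-1.916, -2.49, 0.003]
force: [0.1, 0.3, -0.2]
opening: 0.0925
```

```bash
cat > look.py <<'E'
import sys
from plant import robot
from h import *
from scipy.spatial.transform import Rotation as R
s=robot.read_state()
print("t",round(s["t"],2),"q",np.round(s["q"],2),"p",np.round(s["tool_pos"],4),"F",np.round(s["force"],1),"open",round(s["opening"],4))
M=R.from_rotvec(s["orientation"]).as_matrix();print("R cols",np.round(M.T,3).tolist())
tag=sys.argv[1]
for n in sys.argv[2:]:
    c=robot.read_camera(n);np.savez(f"{n}{tag}.npz",pos=s["tool_pos"],M=M,**c)
    im=c["image"]
    if n=="top": crop(im,230,80,430,280,3,f"pics/top{tag}.png")
    elif n=="scene": crop(im,210,100,410,300,3,f"pics/scene{tag}.png")
    else: cv2.imwrite(f"pics/wrist{tag}.png",im[:,:,::-1])
E
python3 look.py 1 top wrist scene
```

```text
t 1.77 q [-0.11 -0.02  1.49 -0.    1.67 -0.37] p [ 0.5498 -0.0103  0.2973] F [ 0.1  0.3 -0.2] open 0.0925
R cols [[-0.256, 0.967, -0.001], [0.967, 0.256, -0.001], [-0.001, -0.001, -1.0]]
```

View pics/wrist1.png

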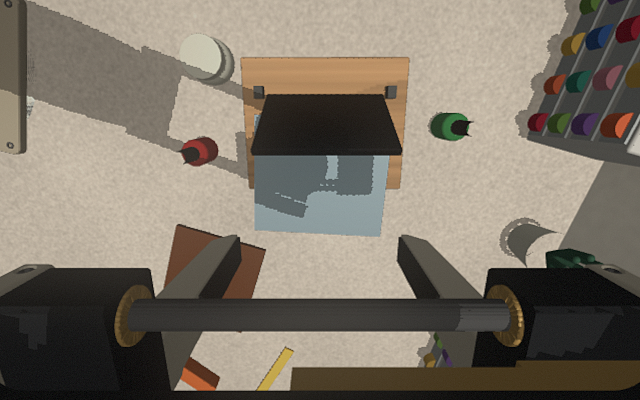

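View pics/top1.png

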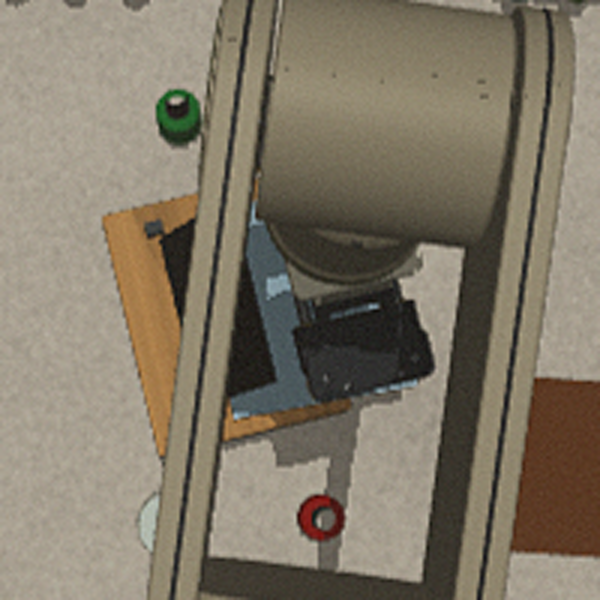

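View pics/scene1.png

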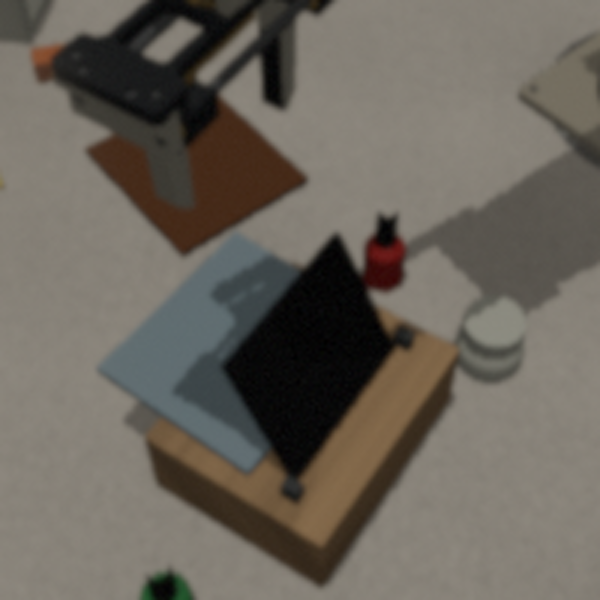

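The wrist view is clear. The deck's rear corners are at (241,58) and (409,58), the head edge runs (255,230)–(381,236) and the panel's top edge (251,154)–(402,153). I'll compute these positions.

```bash
cat >> h.py <<'E'
def wcam(fn):
    c=dict(np.load(fn));T=np.eye(4);T[:3,:3]=c["M"];T[:3,3]=c["pos"];c["T"]=T@c["mount"];return c
E
python3 - <<'E'
from h import *
w=wcam("wrist1.npz");d=dict(np.load("scene1.npz"))
print(np.round(w["mount"],3).tolist(),w["fx"])
a=onz(w,241,57.5,.08);b=onz(w,409.5,57.5,.08);print("rear",a,b,np.linalg.norm(a-b))
ys=(a-b)/np.linalg.norm(a-b);xs=np.array([ys[1],-ys[0],0]);xs*=np.sign(xs[1]);print(xs)
H=(a+b)/2-.048*xs;print("hinge",H)
fr=lambda p:(round(float((p-H)@xs),4),round(float((p-H)@(np.cross([0,0,1],xs))),4))
for p,z in [((255,230),.088),((381,236),.088),((251,154),.185),((402,153),.185),((401.5,188),.08),((248,188),.08),((265,95),.088),((381,95),.088)]:
    print(p,onz(w,*p,z).round(4),fr(onz(w,*p,z)))
for p,z in [((203,42),.055),((462,127),.095),((186,155),.095)]: print("obst",onz(w,*p,z).round(3))
E
```

```text
[[-0.001, -0.961, -0.277, 0.077], [1.0, -0.001, 0.001, -0.0], [-0.001, -0.277, 0.961, -0.174], [0.0, 0.0, 0.0, 1.0]] 305.05312764253773
rear [0.42527707 0.10153799 0.08      ] [0.61686237 0.15218823 0.08      ] 0.19816754527007138
[-0.25559301  0.96678447  0.        ]
hinge [0.53333819 0.08045745 0.08      ]
(255, 230) [ 0.4854 -0.1039  0.088 ] (-0.166, 0.0934)
(381, 236) [ 0.6521 -0.0688  0.088 ] (-0.1746, -0.0766)
(251, 154) [0.4779 0.0124 0.185 ] (-0.0516, 0.071)
(402, 153) [0.6142 0.0495 0.185 ] (-0.0506, -0.0703)
(401.5, 188) [6.596e-01 3.000e-04 8.000e-02] (-0.1098, -0.1016)
(248, 188) [ 0.4637 -0.0515  0.08  ] (-0.1098, 0.101)
(265, 95) [0.4627 0.0678 0.088 ] (0.0059, 0.0716)
(381, 95) [0.596  0.1031 0.088 ] (0.0059, -0.0664)
obst [0.37  0.109 0.055]
obst [0.7   0.093 0.095]
obst [ 0.384 -0.026  0.095]
```

Emit:
drive_tool:
  increments:
    - [0,0.27,0.07,-4.7,0,0,0]
    - [0,0.27,0.07,-4.7,0,0,0]
    - [0,0.27,0.07,-4.7,0,0,0]
    - [0,0.27,0.07,-4.7,0,0,0]
    - [0,0.17,0.4,-4.7,0,0,0]
    - [0,0.07,0.8,-4.7,0,0,0]
    - [0,-0.03,1.2,-4.7,0,0,0]
    - [0,-0.13,1.55,-4.7,0,0,0]
    - [0,-0.22,1.9,-4.7,0,0,0]
    - [0,-0.3,2.2,-4.7,0,0,0]
    - [0,-0.38,2.5,-4.7,0,0,0]
    - [0,-0.46,2.8,-4.7,0,0,0]
    - [0,-0.53,3.08,-4.7,0,0,0]
    - [0,-0.6,3.35,-4.7,0,0,0]
    - [0,-0.6,3.35,-4.7,0,0,0]

```text
t: 3.17
tool_pos: [0.5331, 0.0793, 0.1809]
orientation: [-1.908, -2.495, -0.0]
force: [-0.7, 0.5, -0.3]
opening: 0.0927
```

```bash
python3 look.py 2 scene wrist
```

```text
t 3.17 q [ 0.05 -0.02  1.7   0.    1.46 -0.21] p [0.5331 0.0793 0.1809] F [-0.7  0.5 -0.3] open 0.0927
R cols [[-0.262, 0.965, 0.0], [0.965, 0.262, -0.0], [-0.0, 0.0, -1.0]]
```

View pics/scene2.png

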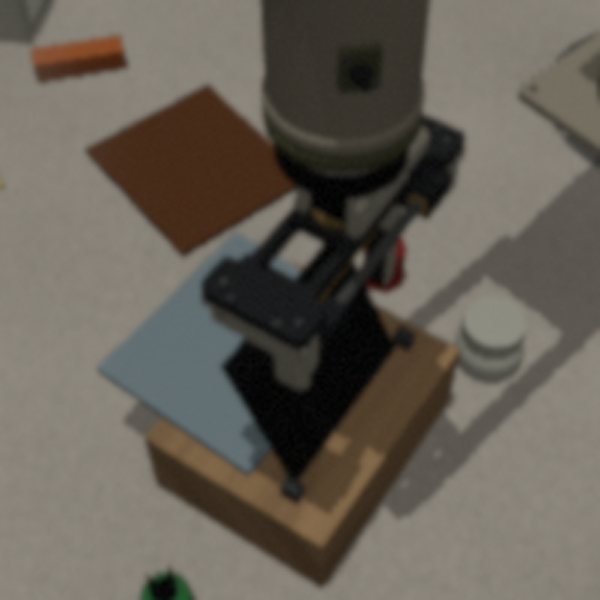

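View pics/wrist2.png

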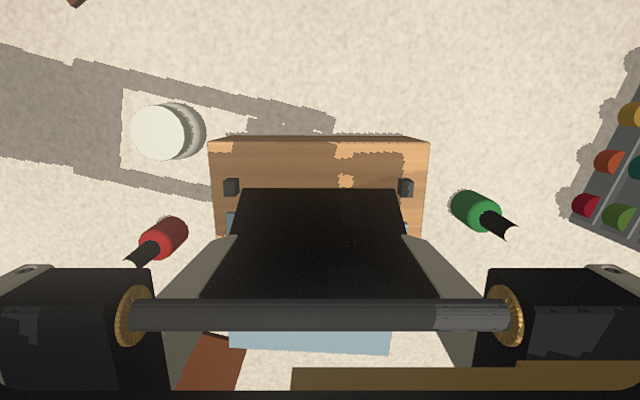

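```bash
cat >> h.py <<'E'
XS=np.array([-.2556,.9668,0]);YS=np.array([-.9668,-.2556,0]);HG=np.array([.5333,.0805,.08])
def S(x,y,z): return HG+XS*x+YS*y+np.array([0,0,z-.08])
def panel(a,y,l=.12,back=0):
    return S(l*np.sin(a)+back*np.cos(a),y,.08+l*np.cos(a)-back*np.sin(a))
E
python3 - <<'E'
from h import *
w=wcam("wrist2.npz");d=dict(np.load("scene2.npz"))
for a in (-.44,-.2,0,.1):
    print(a,[proj(w,panel(a,y,l,.008)).round() .tolist()for y,l in((.07,.12),(-.07,.12),(-.07,.01),(.07,.01))],[((proj(d,panel(a,y,l,b))-[210,100])*3).round().tolist() for y,l,b in((.07,.12,0.008),(-.07,.12,0.008),(-.07,.01,.008))])
E
```

```text
-0.44 [[207.0, 313.0], [432.0, 314.0], [398.0, 199.0], [241.0, 198.0]] [[341.0, 229.0], [226.0, 366.0], [288.0, 471.0]]
-0.2 [[198.0, 279.0], [441.0, 280.0], [398.0, 195.0], [241.0, 195.0]] [[374.0, 240.0], [260.0, 380.0], [291.0, 474.0]]
0 [[193.0, 241.0], [447.0, 242.0], [397.0, 193.0], [241.0, 192.0]] [[403.0, 254.0], [291.0, 397.0], [294.0, 477.0]]
0.1 [[192.0, 220.0], [449.0, 221.0], [397.0, 191.0], [242.0, 191.0]] [[418.0, 262.0], [306.0, 407.0], [295.0, 478.0]]
```

The scene projection fits −0.44 rad, so the panel has not moved. The fingers passed over its top while still descending and are now behind it. I'll lift, go back in front, come down fully, then push.

Emit:
drive_tool:
  increments:
    - [0,0,0,2.6,0,0,0]
    - [0,0,0,2.6,0,0,0]
    - [0,0,0,2.6,0,0,0]
    - [0,0,0,2.6,0,0,0]
    - [0,1.07,-4.06,2.6,0,0,0]
    - [0,1.07,-4.06,2.6,0,0,0]
    - [0,1.07,-4.06,2.6,0,0,0]
    - [0,1.07,-4.06,2.6,0,0,0]
    - [0,1.07,-4.06,2.6,0,0,0]
    - [0,1.07,-4.06,2.6,0,0,0]
    - [0,1.07,-4.06,2.6,0,0,0]
    - [0,1.07,-4.06,0,0,0,0]
    - [0,1.07,-4.06,0,0,0,0]
    - [0,1.07,-4.06,0,0,0,0]
    - [0,1.07,-4.06,0,0,0,0]
    - [0,1.07,-4.06,0,0,0,0]
    - [0,1.07,-4.06,0,0,0,0]

```text
t: 4.68
tool_pos: [0.5617, -0.0232, 0.1837]
orientation: [1.907, 2.493, 0.003]
force: [0.4, 0.2, 1.1]
opening: 0.0933
```

```bash
python3 look.py 3 scene
```

```text
t 4.68 q [-0.13  0.04  1.64  0.    1.46 -0.4 ] p [ 0.5617 -0.0232  0.1837] F [0.4 0.2 1.1] open 0.0933
R cols [[-0.262, 0.965, -0.001], [0.965, 0.262, 0.003], [0.004, -0.0, -1.0]]
```

View pics/scene3.png

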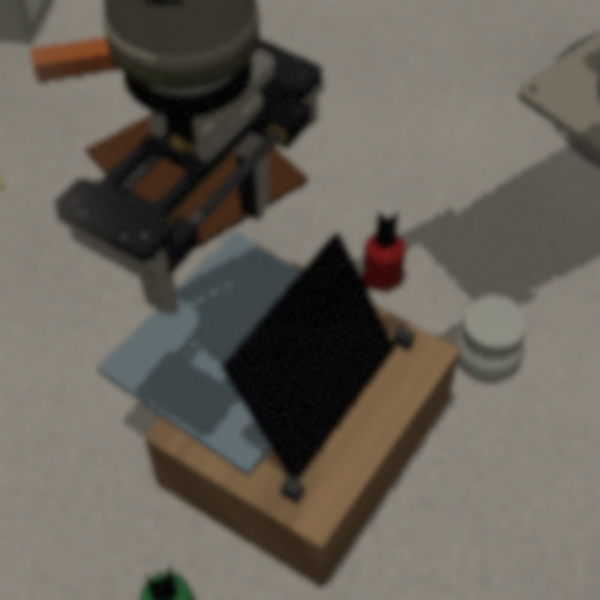

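Emit:
drive_tool:
  increments:
    - [0,-0.1,0.36,0,0,0,0]
    - [0,-0.2,0.73,0,0,0,0]
    - [0,-0.3,1.1,0,0,0,0]
    - [0,-0.4,1.45,0,0,0,0]
    - [0,-0.48,1.8,0,0,0,0]
    - [0,-0.57,2.15,0,0,0,0]
    - [0,-0.67,2.5,0,0,0,0]
    - [0,-0.76,2.85,0,0,0,0]
    - [0,-0.85,3.2,0,0,0,0]
    - [0,-0.94,3.55,0,0,0,0]
    - [0,-1.03,3.9,0,0,0,0]
    - [0,-1.1,4.15,0,0,0,0]

```text
t: 5.73
tool_pos: [0.5339, 0.0791, 0.1914]
orientation: [1.906, 2.488, 0.002]
force: [-29.2, -10.1, 61.7]
opening: 0.0929
```

Emit:
drive_tool:
  increments:
    - [0,-0.04,0.15,0,0,0,0]
    - [0,-0.07,0.25,0,0,0,0]

```text
t: 5.9
tool_pos: [0.5318, 0.0869, 0.1911]
orientation: [1.906, 2.491, 0.004]
force: [-29.4, -4.8, 59.2]
opening: 0.0931
```

```bash
python3 look.py 4 scene
```

```text
t 5.9 q [ 0.07 -0.03  1.69 -0.    1.48 -0.2 ] p [0.5318 0.0869 0.1911] F [-29.4  -4.8  59.2] open 0.0931
R cols [[-0.261, 0.965, -0.003], [0.965, 0.261, 0.006], [0.006, -0.001, -1.0]]
```

View pics/scene4.png

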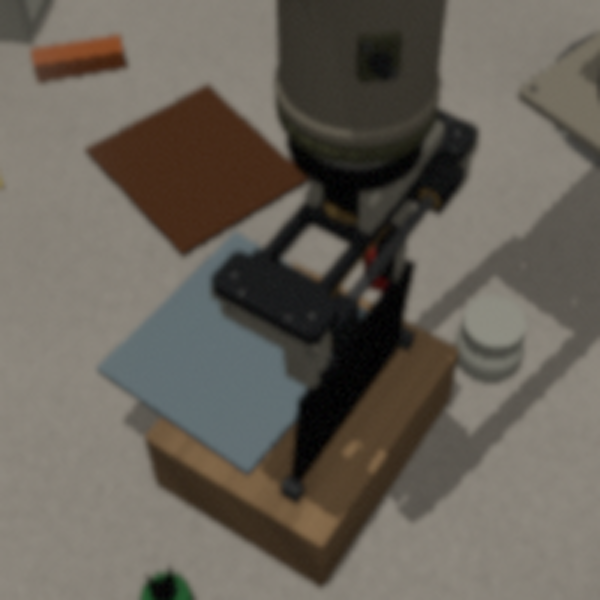

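The panel is about upright, but there is 60 N vertical force, so its rising top edge is caught under part of the gripper. I'll relieve that by going up.

Emit:
drive_tool:
  increments:
    - [0,0,0,0.6,0,0,0]

```text
t: 6.03
tool_pos: [0.5308, 0.0874, 0.199]
orientation: [1.908, 2.494, 0.002]
force: [-0.3, -1.5, -1.0]
opening: 0.0932
```

Emit:
drive_tool:
  increments:
    - [0,0,0,0.4,0,0,0]

```text
t: 6.12
tool_pos: [0.5313, 0.0874, 0.2084]
orientation: [1.908, 2.494, 0.003]
force: [1.2, 0.6, -0.2]
opening: 0.0931
```

```bash
python3 look.py 5 scene wrist
```

```text
t 6.12 q [ 0.07 -0.04  1.67  0.    1.51 -0.2 ] p [0.5313 0.0874 0.2084] F [ 1.2  0.6 -0.2] open 0.0931
R cols [[-0.262, 0.965, -0.0], [0.965, 0.262, 0.003], [0.003, 0.0, -1.0]]
```

View pics/wrist5.png

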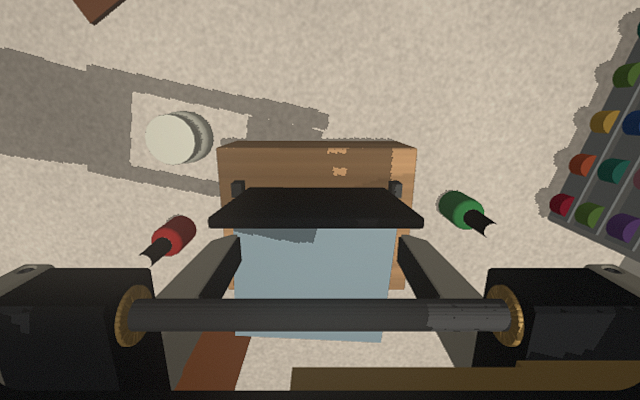

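View pics/scene5.png

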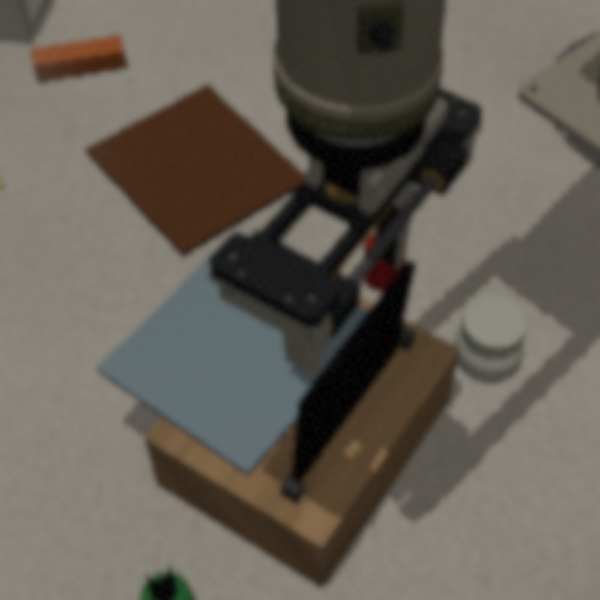

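Force is gone. Now I'll push at this height, feeling for the stop.

Emit:
drive_tool:
  increments:
    - [0,-0.05,0.2,-0.15,0,0,0]
    - [0,-0.1,0.4,-0.15,0,0,0]
    - [0,-0.15,0.6,-0.15,0,0,0]

```text
t: 6.47
tool_pos: [0.526, 0.1021, 0.2001]
orientation: [-1.908, -2.492, 0.004]
force: [0.5, 0.1, -0.2]
opening: 0.0931
```

Emit:
drive_tool:
  increments:
    - [0,-0.04,0.15,0,0,0,0]
    - [0,-0.07,0.25,0,0,0,0]

```text
t: 6.63
tool_pos: [0.5249, 0.1085, 0.2014]
orientation: [-1.908, -2.494, 0.001]
force: [0.1, -0.3, -0.6]
opening: 0.0928
```

```bash
python3 look.py 6 wrist
python3 - <<'E'
from h import *
w=wcam("wrist6.npz");print((w["pos"]-HG)@XS)
for a in (0.1,.15,.2,.262):print(a,[proj(w,panel(a,y,.12,b)).round() .tolist()for y,b in((.07,.008),(-.07,.008),(0.07,0),(-.07,0))])
E
```

```text
t 6.63 q [ 0.11 -0.04  1.68  0.    1.5  -0.16] p [0.5249 0.1085 0.2014] F [ 0.1 -0.3 -0.6] open 0.0928
R cols [[-0.261, 0.965, 0.0], [0.965, 0.261, -0.001], [-0.002, -0.0, -1.0]]
0.029246633348828693
0.1 [[210.0, 254.0], [430.0, 255.0], [211.0, 266.0], [429.0, 267.0]]
0.15 [[210.0, 245.0], [431.0, 246.0], [211.0, 257.0], [430.0, 258.0]]
0.2 [[210.0, 235.0], [431.0, 236.0], [210.0, 248.0], [430.0, 249.0]]
0.262 [[210.0, 224.0], [431.0, 225.0], [210.0, 236.0], [431.0, 237.0]]
```

View pics/wrist6.png

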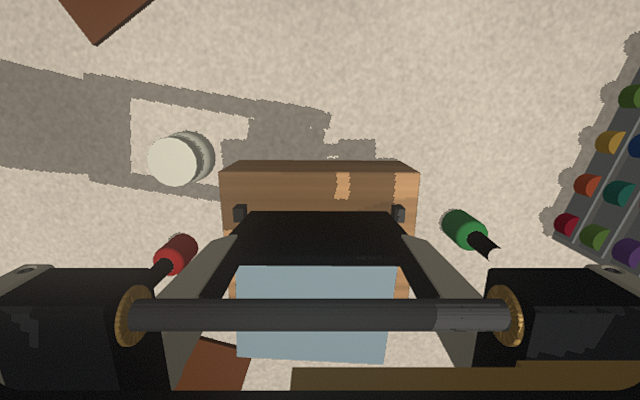

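```bash
python3 - <<'E'
from h import *
from plant import robot
print(robot.tip_extent)
w=wcam("wrist6.npz")
for z in (-.05,0,.025):
  for x in (-.0075,.0075):
    print(z,x,[proj(w,w["pos"]+w["M"]@np.array([x,y,z])).round().tolist() for y in(.046,-.046,.064,-.064)])
E
python3 look.py 7 scene top
```

```text
0.025
-0.05 -0.0075 [[417.0, 301.0], [221.0, 301.0], [456.0, 301.0], [183.0, 301.0]]
-0.05 0.0075 [[420.0, 272.0], [218.0, 273.0], [460.0, 272.0], [179.0, 273.0]]
0 -0.0075 [[393.0, 254.0], [246.0, 254.0], [421.0, 254.0], [217.0, 254.0]]
0 0.0075 [[394.0, 232.0], [244.0, 232.0], [423.0, 231.0], [215.0, 232.0]]
0.025 -0.0075 [[384.0, 238.0], [254.0, 238.0], [410.0, 238.0], [228.0, 238.0]]
0.025 0.0075 [[386.0, 218.0], [252.0, 218.0], [412.0, 218.0], [226.0, 218.0]]
t 6.68 q [ 0.11 -0.04  1.68  0.    1.5  -0.16] p [0.525  0.1087 0.2017] F [ 0.7 -0.2 -0.3] open 0.0929
R cols [[-0.262, 0.965, 0.0], [0.965, 0.262, -0.001], [-0.001, 0.0, -1.0]]
```

View pics/scene7.png

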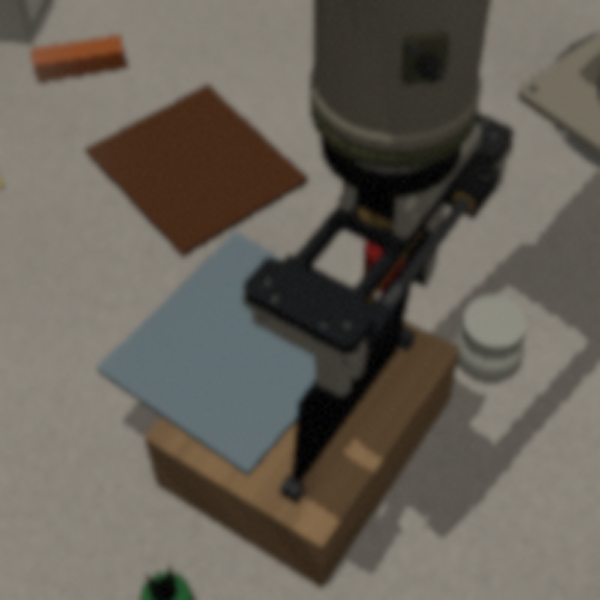

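Run:
```python
from h import *
w=wcam("wrist1.npz");crop(w["image"],150,200,330,345,4.2,"pics/w1tip.png")
w=wcam("wrist6.npz");crop(w["image"],190,180,440,320,3.1,"pics/w6tip.png")
```

```text
(no output)
```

View pics/w1tip.png

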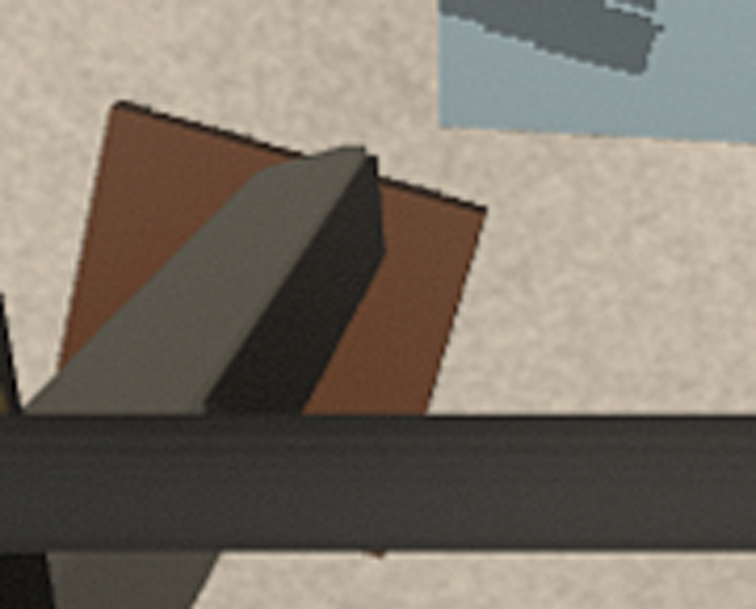

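View pics/w6tip.png

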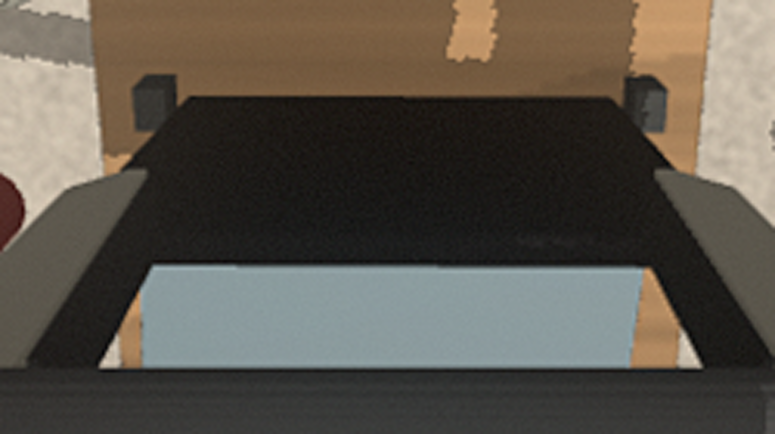

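Run:
```python
from h import *
d=dict(np.load("scene3.npz"))
for z in (.025,0,-.013):
  print(z,[((proj(d,d["pos"]+d["M"]@np.array([x,y,z]))-[210,100])*3).round().tolist() for y in(.046,.064) for x in(-.0075,.0075)])
crop(d["image"],220,150,300,230,7,"pics/s3tip.png")
```

```text
0.025 [[168.0, 322.0], [185.0, 332.0], [152.0, 340.0], [169.0, 349.0]]
0 [[164.0, 302.0], [181.0, 311.0], [148.0, 319.0], [165.0, 329.0]]
-0.013 [[162.0, 290.0], [179.0, 300.0], [146.0, 308.0], [163.0, 318.0]]
```

View pics/s3tip.png

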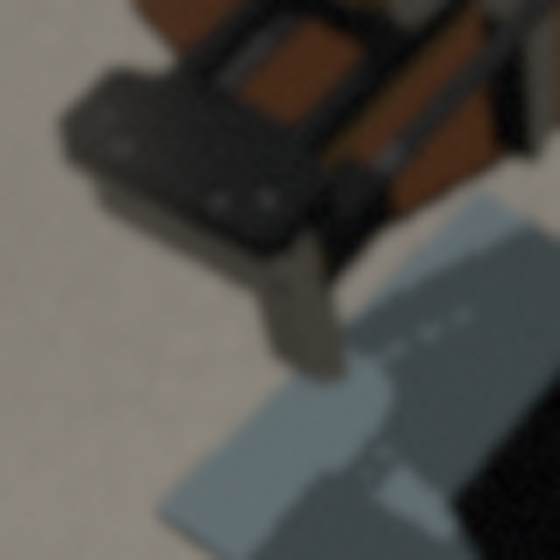

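The fingertips really sit about 14 mm behind the reported TCP when open. Both cameras agree, and so does the 60 N press on the panel's top edge. I'll lift away in front and check the tips with the gripper closed.

Emit:
drive_tool:
  increments:
    - [0,0,0,0.6,0,0,0]
    - [0,0,0,0.6,0,0,0]
    - [0.5,0.85,-3.2,0.6,0,0,0]
    - [0.5,0.85,-3.2,0.6,0,0,0]
    - [1,0.85,-3.2,0.6,0,0,0]
    - [1,0.85,-3.2,0.6,0,0,0]
    - [1,0.85,-3.2,0.6,0,0,0]
    - [1,0.85,-3.2,0.6,0,0,0]
    - [1,0.85,-3.2,0.6,0,0,0]

```text
t: 7.53
tool_pos: [0.5466, 0.0288, 0.2172]
orientation: [-1.908, -2.496, -0.0]
force: [-1.1, 0.5, -1.0]
opening: 0.0508
```

```bash
python3 look.py 8 wrist scene
python3 - <<'E'
from h import *
w=wcam("wrist8.npz");d=dict(np.load("scene8.npz"))
for z in (.025,0,-.013):
  print(z,[proj(w,w["pos"]+w["M"]@np.array([x,.0,z])).round().tolist()  for x in(-.0075,.0075)],[((proj(d,d["pos"]+d["M"]@np.array([x,y,z]))-[210,100])*3).round().tolist() for y in(.00,) for x in(-.0075,.0075)])
E
```

```text
t 7.53 q [-0.04 -0.01  1.63  0.    1.53 -0.31] p [0.5466 0.0288 0.2172] F [-1.1  0.5 -1. ] open 0.0508
R cols [[-0.262, 0.965, 0.0], [0.965, 0.262, 0.0], [0.0, 0.0, -1.0]]
0.025 [[319.0, 238.0], [319.0, 218.0]] [[266.0, 283.0], [284.0, 293.0]]
0 [[319.0, 254.0], [319.0, 232.0]] [[265.0, 261.0], [283.0, 271.0]]
-0.013 [[319.0, 264.0], [319.0, 240.0]] [[264.0, 249.0], [283.0, 259.0]]
```

View pics/wrist8.png

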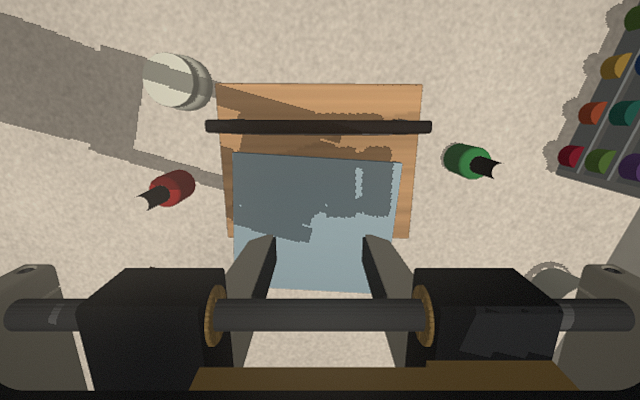

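View pics/scene8.png

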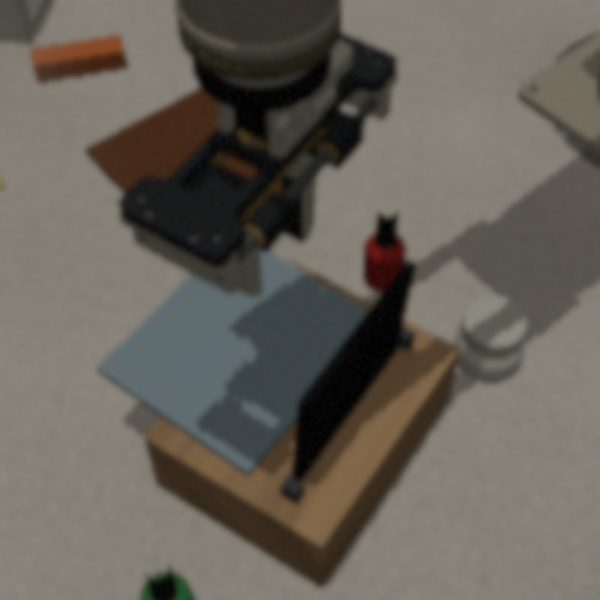

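Emit:
drive_tool:
  increments:
    - [0.5,0,0,-2.7,0,0,0]
    - [0.5,0,0,-2.7,0,0,0]
    - [0.5,0,0,-2.7,0,0,0]
    - [0.5,0,0,-2.7,0,0,0]
    - [0.5,0,0,-2.7,0,0,0]
    - [0.5,-0.13,0.5,-2.7,0,0,0]
    - [0.5,-0.27,1.0,-2.7,0,0,0]
    - [0.5,-0.4,1.5,-2.7,0,0,0]
    - [0.5,-0.5,1.9,-2.7,0,0,0]
    - [0.5,-0.58,2.2,-2.7,0,0,0]
    - [0.5,-0.63,2.4,-2.7,0,0,0]

```text
t: 8.55
tool_pos: [0.531, 0.0887, 0.15]
orientation: [1.908, 2.495, -0.0]
force: [2.2, -4.0, -2.4]
opening: 0.0464
```

Emit:
drive_tool:
  increments:
    - [0.5,-0.04,0.15,0,0,0,0]
    - [0.5,-0.07,0.25,0,0,0,0]

```text
t: 8.72
tool_pos: [0.5291, 0.0942, 0.1496]
orientation: [1.909, 2.494, -0.001]
force: [1.0, -3.7, -2.7]
opening: 0.0465
```

```bash
python3 look.py 9 wrist scene
python3 - <<'E'
from h import *
w=wcam("wrist9.npz");print((w["pos"]-HG)@XS)
for a in (0.1,.15,.2,.262):print(a,[proj(w,panel(a,y,.12,b)).round() .tolist()for y,b in((.07,.008),(-.07,.008),(0.07,0),(-.07,0))])
E
```

```text
t 8.72 q [ 0.08 -0.    1.74 -0.    1.4  -0.18] p [0.5291 0.0942 0.1496] F [ 1.  -3.7 -2.7] open 0.0465
R cols [[-0.261, 0.965, -0.001], [0.965, 0.261, -0.0], [-0.0, -0.001, -1.0]]
0.014273606597879936
0.1 [[168.0, 274.0], [472.0, 276.0], [170.0, 291.0], [471.0, 292.0]]
0.15 [[168.0, 262.0], [473.0, 263.0], [169.0, 278.0], [472.0, 280.0]]
0.2 [[167.0, 249.0], [473.0, 250.0], [168.0, 266.0], [473.0, 267.0]]
0.262 [[168.0, 232.0], [473.0, 234.0], [168.0, 250.0], [473.0, 251.0]]
```

View pics/wrist9.png

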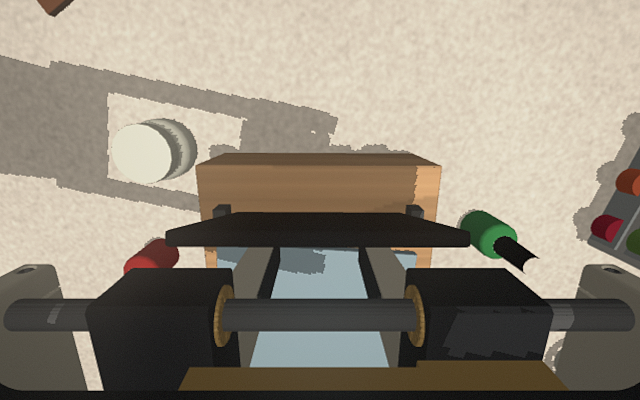

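View pics/scene9.png

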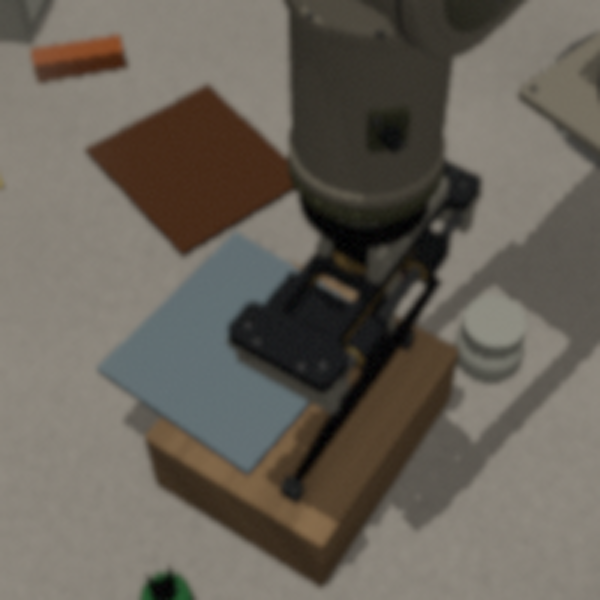

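The push works now, with force about 4 N. The panel's top front edge is at v≈246, close to the 0.262 prediction. I'll continue until the force rises firmly.

Emit:
drive_tool:
  increments:
    - [0.5,-0.04,0.15,0,0,0,0]
    - [0.5,-0.07,0.25,0,0,0,0]

```text
t: 8.98
tool_pos: [0.5285, 0.0963, 0.1497]
orientation: [1.909, 2.488, -0.007]
force: [7.4, -27.7, -5.4]
opening: 0.0466
```

Emit:
drive_tool:
  increments:
    - [0.5,-0.03,0.1,0,0,0,0]
    - [0.5,-0.03,0.1,0,0,0,0]

```text
t: 9.15
tool_pos: [0.5285, 0.0963, 0.1497]
orientation: [1.908, 2.485, -0.011]
force: [8.9, -29.0, -4.9]
opening: 0.0464
```

The stop is firm: 29 N with no motion. I'll lift, go in front of the board's head, open, and descend so two fingers can push the board home and square.

Emit:
drive_tool:
  increments:
    - [0.5,0.3,-1.0,0,0,0,0]
    - [0.5,0.3,-1.0,3,0,0,0]
    - [0.5,0.3,-1.0,3,0,0,0]
    - [0.2,0.3,-1.0,3,0,0,0]
    - [0,2.36,-9.45,3,0,0,0]
    - [0,2.36,-9.45,3,0,0,0]
    - [0,2.36,-9.45,3,0,0,0]
    - [0,2.36,-9.45,3,0,0,0]
    - [0,2.36,-9.45,3,0,0,0]
    - [0,2.36,-9.45,3,0,0,0]
    - [0,2.36,-9.45,3,0,0,0]
    - [0,2.36,-9.45,3,0,0,0]
    - [0,2.36,-9.45,3,0,0,0]
    - [0,2.36,-9.45,3,0,0,0]

```text
t: 10.32
tool_pos: [0.5858, -0.1317, 0.2249]
orientation: [-1.907, -2.496, -0.001]
force: [0.7, 0.6, 0.1]
opening: 0.0929
```

```bash
python3 look.py 10 wrist scene
python3 - <<'E'
from h import *
w=wcam("wrist10.npz");print((w["pos"]-HG)@XS,(w["pos"]-HG)@YS)
for a in (.2,.262):print(a,[proj(w,panel(a,y,.12,b)).round() .tolist()for y,b in((.07,.008),(-.07,.008),(0.07,0),(-.07,0))])
E
```

```text
t 10.32 q [-0.31  0.13  1.47  0.    1.55 -0.57] p [ 0.5858 -0.1317  0.2249] F [0.7 0.6 0.1] open 0.0929
R cols [[-0.263, 0.965, 0.001], [0.965, 0.263, 0.0], [0.0, 0.001, -1.0]]
-0.21855858471558565 0.00350647783376105
0.2 [[185.0, -261.0], [474.0, -257.0], [185.0, -242.0], [473.0, -239.0]]
0.262 [[185.0, -276.0], [474.0, -272.0], [185.0, -259.0], [474.0, -255.0]]
```

View pics/wrist10.png

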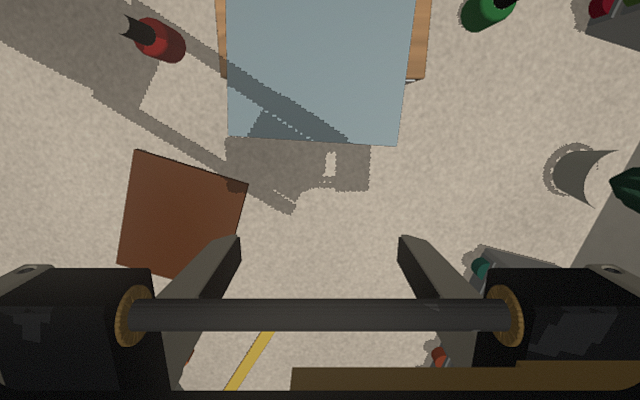

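Emit:
drive_tool:
  increments:
    - [0,0,0,-6.8,0,0,0]
    - [0,0,0,-6.8,0,0,0]
    - [0,0,0,-6.8,0,0,0]
    - [0,0,0,-6.8,0,0,0]
    - [0,0,0,-6.8,0,0,0]
    - [0,0,0,-6.8,0,0,0]
    - [0,0,0,-6.8,0,0,0]

```text
t: 11.0
tool_pos: [0.587, -0.1333, 0.057]
orientation: [1.908, 2.494, 0.001]
force: [0.1, -0.5, 0.5]
opening: 0.093
```

Emit:
drive_tool:
  increments:
    - [0,-0.08,0.3,0,0,0,0]
    - [0,-0.16,0.6,0,0,0,0]
    - [0,-0.24,0.9,0,0,0,0]
    - [0,-0.32,1.2,0,0,0,0]
    - [0,-0.38,1.4,0,0,0,0]
    - [0,-0.42,1.6,0,0,0,0]
    - [0,-0.47,1.8,0,0,0,0]
    - [0,-0.53,2.0,0,0,0,0]

```text
t: 11.67
tool_pos: [0.5728, -0.0833, 0.0552]
orientation: [1.909, 2.494, 0.0]
force: [0.5, -1.4, 1.0]
opening: 0.0932
```

Emit:
drive_tool:
  increments:
    - [0,-0.03,0.1,0,0,0,0]
    - [0,-0.06,0.2,0,0,0,0]

```text
t: 11.83
tool_pos: [0.5711, -0.0784, 0.055]
orientation: [1.909, 2.494, -0.0]
force: [1.7, -2.5, 1.2]
opening: 0.0933
```

```bash
python3 look.py 11 wrist scene top
python3 - <<'E'
from h import *
w=wcam("wrist11.npz");print((w["pos"]-HG)@XS,(w["pos"]-HG)@YS)
E
```

```text
t 11.83 q [-0.23  0.2   1.71 -0.    1.24 -0.49] p [ 0.5711 -0.0784  0.055 ] F [ 1.7 -2.5  1.2] open 0.0933
R cols [[-0.261, 0.965, -0.001], [0.965, 0.261, 0.0], [0.0, -0.0, -1.0]]
-0.16330110793368152 0.004055984870822718
```

View pics/wrist11.png

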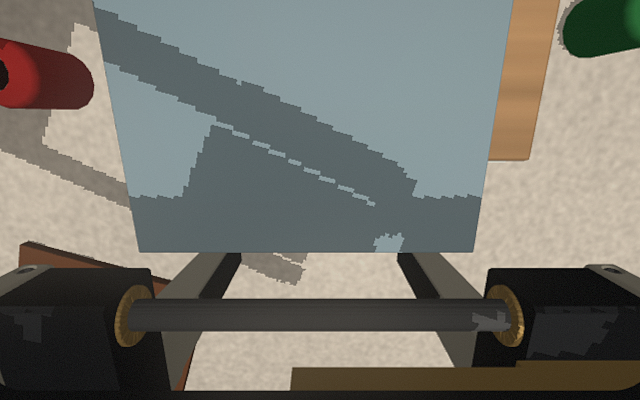

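View pics/scene11.png

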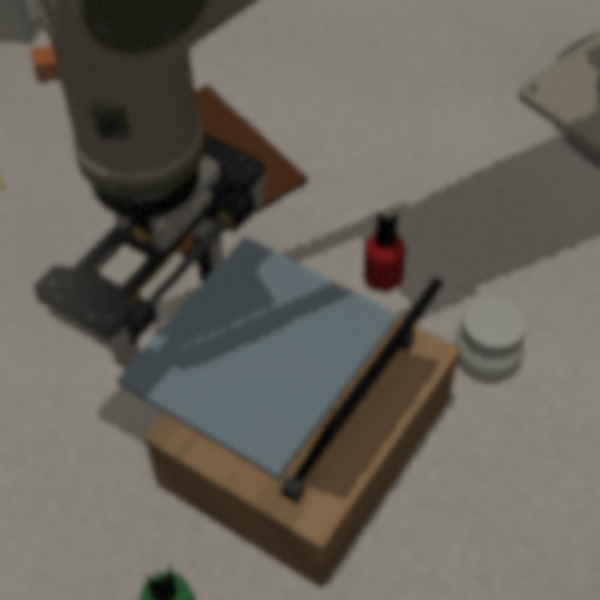

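Emit:
drive_tool:
  increments:
    - [0,-0.03,0.1,0,0,0,0]
    - [0,-0.05,0.2,0,0,0,0]

```text
t: 12.15
tool_pos: [0.5695, -0.0735, 0.0545]
orientation: [-1.91, -2.494, 0.001]
force: [-0.3, -1.7, -1.0]
opening: 0.0931
```

Emit:
drive_tool:
  increments:
    - [0,-0.03,0.1,0,0,0,0]
    - [0,-0.03,0.1,0,0,0,0]

```text
t: 12.32
tool_pos: [0.5688, -0.0709, 0.0546]
orientation: [-1.91, -2.494, 0.001]
force: [-0.5, -3.0, -1.0]
opening: 0.0929
```

Emit:
drive_tool:
  increments:
    - [0,-0.03,0.1,0,0,0,0]
    - [0,-0.03,0.1,0,0,0,0]

```text
t: 12.48
tool_pos: [0.5687, -0.0708, 0.0552]
orientation: [1.908, 2.491, -0.004]
force: [2.0, -11.9, -1.1]
opening: 0.093
```

Emit:
drive_tool:
  increments:
    - [0,-0.03,0.1,0,0,0,0]
    - [0,-0.03,0.1,0,0,0,0]

```text
t: 12.65
tool_pos: [0.5687, -0.0706, 0.0559]
orientation: [1.907, 2.488, -0.007]
force: [2.0, -21.5, 0.3]
opening: 0.0932
```

Emit:
drive_tool:
  increments:
    - [0,-0.03,0.1,0,0,0,0]
    - [0,-0.03,0.1,0,0,0,0]

```text
t: 12.82
tool_pos: [0.5687, -0.0706, 0.0566]
orientation: [1.905, 2.485, -0.01]
force: [4.2, -31.8, 0.7]
opening: 0.0929
```

The board is home, with force rising to 32 N and no motion. I'll back off, lift, and look while working out the wrist solution.

Emit:
drive_tool:
  increments:
    - [0,0.3,-1.2,0,0,0,0]
    - [0,0.5,-2.0,0,0,0,0]
    - [0,0.6,-2.4,6,0,0,0]
    - [0,0.6,-2.4,6,0,0,0]
    - [0,0.6,-2.4,6,0,0,0]
    - [0,0.6,-2.4,6,0,0,0]
    - [0,0.6,-2.4,6,0,0,0]
    - [0,0.6,-2.4,6,0,0,0]

```text
t: 13.48
tool_pos: [0.5832, -0.1236, 0.2073]
orientation: [1.907, 2.491, 0.003]
force: [0.0, 0.5, -0.5]
opening: 0.0927
```

```bash
python3 look.py 12 top scene wrist
python3 - <<'E'
from h import *
from scipy.optimize import least_squares
from scipy.spatial.transform import Rotation as R
D=[([1.1036,.13118,1.48928,0,1.52302],[.22328,.55626,.20998]),([-.11,-.02,1.49,0,1.67],[.5498,-.0103,.2973]),([.05,-.02,1.7,0,1.46],[.5331,.0793,.1809]),([-.13,.04,1.64,0,1.46],[.5617,-.0232,.1837]),([.11,-.04,1.68,0,1.5],[.5249,.1085,.2014]),([.08,0,1.74,0,1.4],[.5291,.0942,.1496]),([-.31,.13,1.47,0,1.55],[.5858,-.1317,.2249]),([-.23,.2,1.71,0,1.24],[.5711,-.0784,.055])]
def f(p):
    r0,L1,L2,h=p;o=[]
    for q,x in D:
        a=q[1]+q[2];o+=[r0+L1*np.sin(q[1])+L2*np.sin(a)-np.hypot(x[0],x[1]),h+L1*np.cos(q[1])+L2*np.cos(a)-x[2]]
    return o
r=least_squares(f,[0,.4,.5,.1]);print(r.x,np.abs(r.fun).max())
E
```

```text
t 13.48 q [-0.3   0.12  1.51  0.    1.51 -0.56] p [ 0.5832 -0.1236  0.2073] F [ 0.   0.5 -0.5] open 0.0927
R cols [[-0.261, 0.965, -0.002], [0.965, 0.261, 0.004], [0.004, -0.001, -1.0]]
[ 0.00291624  0.32197506  0.54914371 -0.07994646] 0.008280063589837683
```

View pics/top12.png

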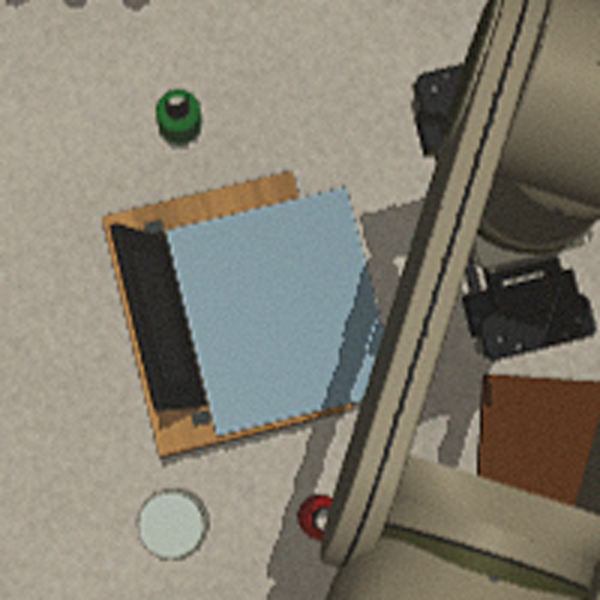

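View pics/wrist12.png

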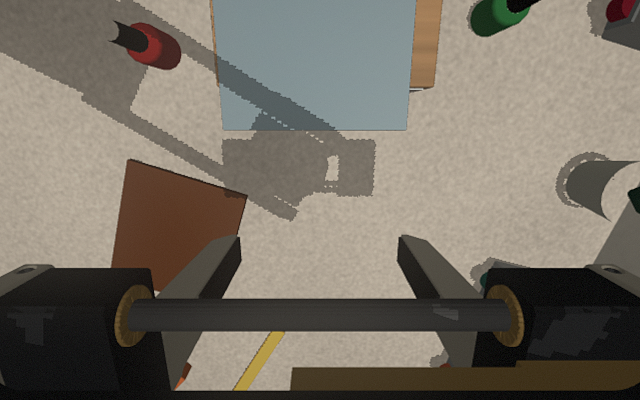

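View pics/scene12.png

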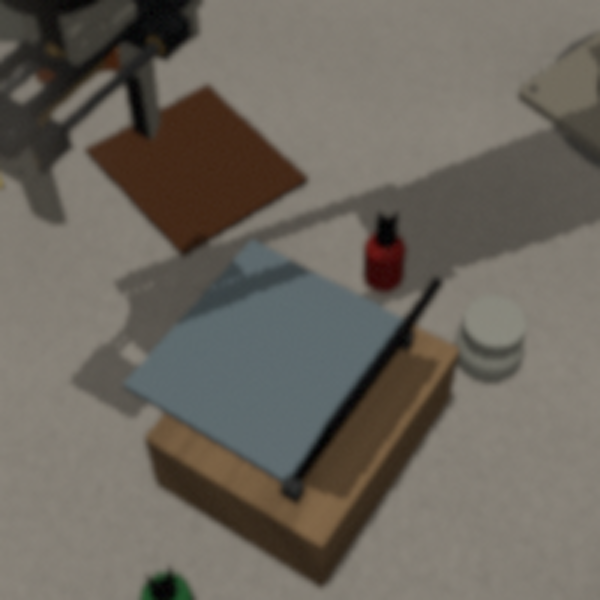

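```bash
cat > ik.py <<'E'
from h import *
from scipy.spatial.transform import Rotation as R
r0,L1,L2,h=.0029,.322,.549,-.08
def rot(q1,a,q4,q5,q6): return R.from_euler('ZYZYZ',[q1,a,q4,q5,q6]).as_matrix()
# tool const from state: q=[-.3,.12,1.51,0,1.51,-.56]
M0=np.array([[-.261,.965,0],[.965,.261,0],[0,0,-1.]]).T
C=rot(-.3,1.63,0,1.51,-.56).T@M0
def ik(p,M,d):
    W=p-M[:,2]*d;q1=np.arctan2(W[1],W[0]);r=np.hypot(W[0],W[1])-r0;z=W[2]-(h+d)
    D=np.hypot(r,z);c=(D*D-L1*L1-L2*L2)/(2*L1*L2)
    if abs(c)>1: return None
    q3=np.arccos(c);q2=np.arctan2(r,z)-np.arctan2(L2*np.sin(q3),L1+L2*np.cos(q3))
    Q=R.from_matrix(rot(q1,q2+q3,0,0,0).T@M@C.T).as_euler('ZYZ')
    return np.round([q1,q2,q3,*Q],2)
if __name__=="__main__":
    print(np.round(C,2).tolist())
    w=wcam("wrist12.npz")
    for p in [(222,130),(407,130)]:
        x=onz(w,*p,.088);print((x-HG)@XS,(x-HG)@YS)
    c=dict(np.load("top12.npz"))
    g=lambda u,v:(230+u/3,80+v/3)
    fs=[onz(c,*g(*p),.088) for p in [(168,230),(216,435)]];rs=[onz(c,*g(*p),.08) for p in[(104,216),(163,459)]]
    print("foot vs rear mid y", (np.mean(fs,0)-np.mean(rs,0))@YS,(np.mean(fs,0)-np.mean(rs,0))@XS)
    for d in (.22,.3):
      for sg in (1,-1):
        for al in (90,60,35,15,105):
          a=np.radians(al);zt=XS*np.cos(a)-np.array([0,0,np.sin(a)]);yt=sg*(XS*np.sin(a)+np.array([0,0,np.cos(a)]));xt=np.cross(yt,zt)
          M=np.c_[xt,yt,zt]
          th=a if al!=15 else a
          tip=S(-.15*np.cos(a),0,.084+.15*np.sin(a)) # board head when tilted al
          print(d,sg,al,ik(tip+zt*.035,M,d))
E
python3 ik.py
```

```text
Traceback (most recent call last):
  File "ik.py", line 7, in <module>
    C=rot(-.3,1.63,0,1.51,-.56).T@M0
      ~~~^^^^^^^^^^^^^^^^^^^^^^
  File "ik.py", line 4, in rot
    def rot(q1,a,q4,q5,q6): return R.from_euler('ZYZYZ',[q1,a,q4,q5,q6]).as_matrix()
                                   ~~~~~~~~~~~~^^^^^^^^^^^^^^^^^^^^^^^^^
  File "scipy/spatial/transform/_rotation.pyx", line 1413, in scipy.spatial.transform._rotation.Rotation.from_euler
ValueError: Expected axis specification to be a non-empty string of upto 3 characters, got ZYZYZ
```

```bash
sed -i "s/return R.from_euler('ZYZYZ',\[q1,a,q4,q5,q6\]).as_matrix()/return (R.from_euler('ZYZ',[q1,a,q4])*R.from_euler('YZ',[q5,q6])).as_matrix()/" ik.py; python3 ik.py
```

```text
[[0.0, -1.0, 0.0], [1.0, 0.0, 0.0], [-0.0, 0.0, 1.0]]
-0.1486778859971133 0.09452148320487178
-0.14787514433492144 -0.0790921062286839
foot vs rear mid y 0.008057035478065161 -0.04646869682113254
0.22 1 90 [ 0.15 -0.03  1.68  0.    1.49 -1.68]
0.22 1 60 [-0.14  0.11  1.61  0.48  1.63 -1.99]
0.22 1 35 [-0.3   0.33  1.55  0.8   1.81 -2.15]
0.22 1 15 [-0.36  0.54  1.5   1.02  1.97 -2.23]
0.22 1 105 [ 0.31 -0.04  1.71 -0.26  1.49 -1.49]
0.22 -1 90 [ 0.15 -0.03  1.68 -0.    1.49  1.47]
0.22 -1 60 [-0.14  0.11  1.61  0.48  1.63  1.15]
0.22 -1 35 [-0.3   0.33  1.55  0.8   1.81  0.99]
0.22 -1 15 [-0.36  0.54  1.5   1.02  1.97  0.91]
0.22 -1 105 [ 0.31 -0.04  1.71 -0.26  1.49  1.65]
0.3 1 90 [ 0.15 -0.03  1.68  0.    1.49 -1.68]
0.3 1 60 [-0.2   0.17  1.57  0.47  1.64 -2.05]
0.3 1 35 [-0.38  0.48  1.44  0.75  1.84 -2.23]
0.3 1 15 [-0.45  0.76  1.31  0.95  2.01 -2.31]
0.3 1 105 [ 0.35 -0.03  1.71 -0.26  1.49 -1.45]
0.3 -1 90 [ 0.15 -0.03  1.68 -0.    1.49  1.47]
0.3 -1 60 [-0.2   0.17  1.57  0.46  1.64  1.09]
0.3 -1 35 [-0.38  0.48  1.44  0.75  1.84  0.91]
0.3 -1 15 [-0.45  0.76  1.31  0.95  2.01  0.83]
0.3 -1 105 [ 0.35 -0.03  1.71 -0.26  1.49  1.69]
```

Feasible with wrist branch sg = −1. The board is square and home, but centred about 8 mm towards +y of the stand (wrist and top views agree), so I'll shift it back once gripped. Next I'll compute the tilted approach (40° below horizontal, jaws in the vertical plane).

```bash
cat > plan.py <<'E'
from h import *
from ik import ik
from scipy.spatial.transform import Rotation as R
Z=np.array([0,0,1.])
DEL=.012
def Mof(al):
    zt=XS*np.cos(al)-Z*np.sin(al);yt=-(XS*np.sin(al)+Z*np.cos(al));return np.c_[np.cross(yt,zt),yt,zt]
def row(p,M,p0,M0): return np.round(np.r_[(p-p0)/.025,R.from_matrix(M@M0.T).as_rotvec()],2).tolist()
E
python3 - <<'E'
from plan import *
from plant import robot
s=robot.read_state();p0=s["tool_pos"];M0=R.from_rotvec(s["orientation"]).as_matrix()
M=Mof(np.radians(40))
for x,z in((-.24,.18),(-.24,.0683),(-.1015,.0683)):
    p=S(x,.0078,z);print(x,z,p.round(4),row(p,M,p0,M0),ik(p,M,.28))
Mh=R.from_rotvec([0,0,-1.576]).as_matrix()@M0
print(row(p,Mh,p0,M0)); print(row(p,M,p0,Mh))
E
```

```text
-0.24 0.18 [ 0.5871 -0.1535  0.18  ] [0.26, -1.23, -0.91, 0.48, 0.83, -1.47] [-0.51  0.64  1.11  0.65  1.99  0.89]
-0.24 0.0683 [ 0.5871 -0.1535  0.0683] [0.26, -1.23, -5.37, 0.48, 0.83, -1.47] [-0.51  0.74  1.18  0.61  1.85  0.78]
-0.1015 0.0683 [ 0.5517 -0.0196  0.0683] [-1.16, 4.13, -5.37, 0.48, 0.83, -1.47] [-0.36  0.48  1.53  0.68  1.69  0.84]
[-1.16, 4.13, -5.37, -0.0, 0.0, -1.58]
[-1.16, 4.13, -5.37, 0.84, 0.22, 0.0]
```

Emit:
drive_tool:
  increments:
    - [0.355,0.26,-1.23,0.5,0.48,0.83,-1.47]
    - [0.355,0.26,-1.23,0.5,0.48,0.83,-1.47]
    - [0.355,0.26,-1.23,0.5,0.48,0.83,-1.47]
    - [0.355,0.26,-1.23,0.5,0.48,0.83,-1.47]
    - [0.355,0.26,-1.23,0.5,0.48,0.83,-1.47]
    - [0.355,0.26,-1.23,0.5,0.48,0.83,-1.47]
    - [0.355,0.26,-1.23,0.5,0.48,0.83,-1.47]
    - [0.355,0.26,-1.23,0.5,0.48,0.83,-1.47]
    - [0.355,0.26,-1.23,0.5,0.48,0.83,-1.47]
    - [0.355,0.26,-1.23,0.5,0.48,0.83,-1.47]
    - [0.355,0.26,-1.23,0.5,0.48,0.83,-1.47]
    - [0.355,0.26,-1.23,0.5,0.48,0.83,-1.47]
    - [0.355,0.26,-1.23,0.5,0.48,0.83,-1.47]
    - [0.355,0.26,-1.23,0.5,0.48,0.83,-1.47]
    - [0.355,0.26,-1.23,0.5,0.48,0.83,-1.47]
    - [0.355,0.26,-1.23,0.5,0.48,0.83,-1.47]
    - [0.355,0.26,-1.23,0.5,0.48,0.83,-1.47]
    - [0.355,0.26,-1.23,0.5,0.48,0.83,-1.47]

```text
t: 15.13
tool_pos: [0.5886, -0.1534, 0.2176]
orientation: [-2.26, -0.296, 0.135]
force: [0.8, -0.4, -0.2]
opening: 0.0599
```

```bash
python3 look.py 13 wrist scene;python3 - <<'E'
from plan import *
from plant import robot
s=robot.read_state();p0=s["tool_pos"];M0=R.from_rotvec(s["orientation"]).as_matrix()
M=Mof(np.radians(40))
for x,z in((-.24,.0683),(-.1015,.0683)): print(row(S(x,.0078,z),M,p0,M0))
E
```

```text
t 15.13 q [-0.65  0.74  0.94  0.58  2.12  0.8 ] p [ 0.5886 -0.1534  0.2176] F [ 0.8 -0.4 -0.2] open 0.0599
R cols [[0.966, 0.257, 0.001], [0.167, -0.626, -0.762], [-0.195, 0.736, -0.648]]
[-0.07, -0.0, -5.99, 0.01, 0.0, -0.0]
[-1.48, 5.35, -5.99, 0.01, 0.0, -0.0]
```

View pics/wrist13.png

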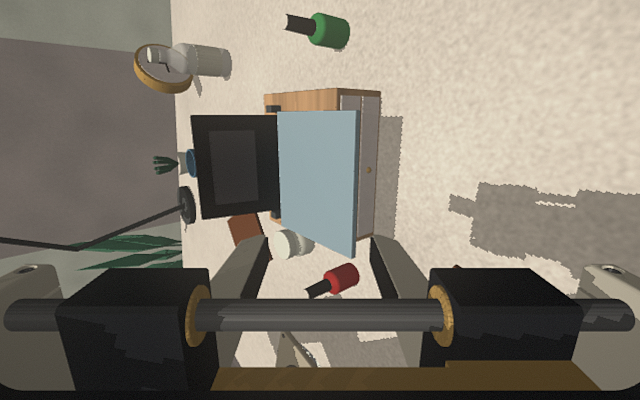

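View pics/scene13.png

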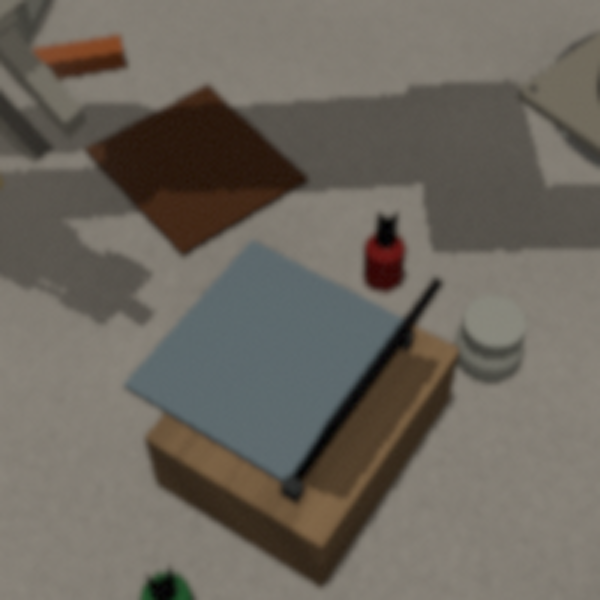

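Emit:
drive_tool:
  increments:
    - [0.355,-0.07,0,-3,0.01,0,0]
    - [0.355,-0.07,0,-5.99,0.01,0,0]
    - [0.355,-0.07,0,-5.99,0.01,0,0]
    - [0.355,-0.07,0,-5.99,0.01,0,0]
    - [0.355,-0.07,0,-5.99,0.01,0,0]
    - [0.355,-0.07,0,-5.99,0.01,0,0]
    - [0.355,-0.07,0,-5.99,0.01,0,0]

```text
t: 15.82
tool_pos: [0.5878, -0.1545, 0.0701]
orientation: [-2.251, -0.294, 0.131]
force: [0.9, -0.5, 1.5]
opening: 0.06
```

Emit:
drive_tool:
  increments:
    - [0.355,-0.3,1,0,0,0,0]
    - [0.355,-0.55,2,0,0,0,0]
    - [0.355,-0.8,3,0,0,0,0]
    - [0.355,-0.8,3,0,0,0,0]

```text
t: 16.15
tool_pos: [0.5669, -0.0759, 0.0707]
orientation: [-2.25, -0.296, 0.133]
force: [-1.9, 1.1, 0.5]
opening: 0.0597
```

```bash
python3 look.py 14 wrist scene;python3 - <<'E'
from plan import *
from plant import robot
s=robot.read_state();p0=s["tool_pos"];M0=R.from_rotvec(s["orientation"]).as_matrix()
M=Mof(np.radians(40))
for x,z in((-.1015,.0683),): print(row(S(x,.0078,z),M,p0,M0))
E
```

```text
t 16.15 q [-0.58  0.74  1.23  0.56  1.85  0.69] p [ 0.5669 -0.0759  0.0707] F [-1.9  1.1  0.5] open 0.0597
R cols [[0.966, 0.257, 0.005], [0.168, -0.618, -0.768], [-0.195, 0.743, -0.64]]
[-0.65, 2.39, -0.09, -0.0, 0.01, 0.0]
```

View pics/wrist14.png

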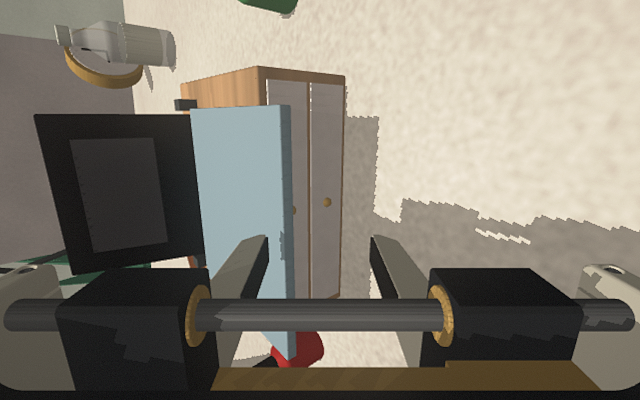

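View pics/scene14.png

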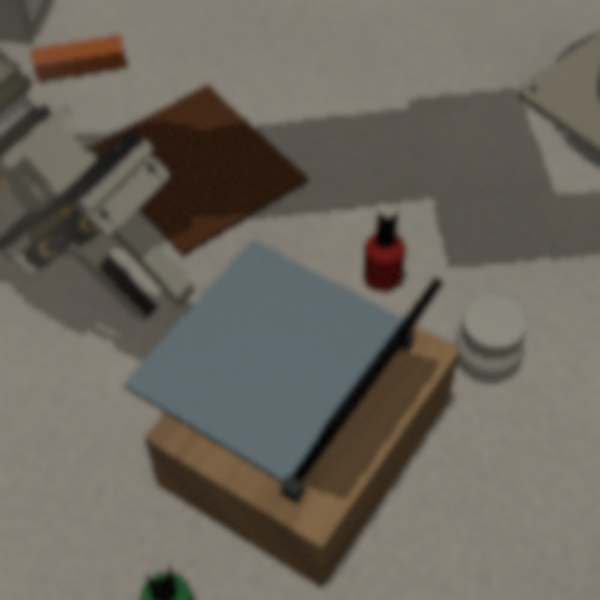

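Emit:
drive_tool:
  increments:
    - [0.355,-0.2,0.7,0,0,0,0]
    - [0.355,-0.4,1.4,-0.05,0,0,0]
    - [0.355,-0.55,2.0,-0.05,0,0,0]
    - [0.355,-0.65,2.4,-0.05,0,0,0]
    - [0.355,-0.65,2.4,-0.05,0,0,0]

```text
t: 16.67
tool_pos: [0.551, -0.0188, 0.0677]
orientation: [-2.25, -0.293, 0.132]
force: [-0.2, -0.8, -0.2]
opening: 0.0595
```

```bash
python3 look.py 15 wrist scene
```

```text
t 16.67 q [-0.53  0.65  1.37  0.59  1.78  0.71] p [ 0.551  -0.0188  0.0677] F [-0.2 -0.8 -0.2] open 0.0595
R cols [[0.967, 0.254, 0.004], [0.166, -0.619, -0.768], [-0.193, 0.743, -0.641]]
```

View pics/wrist15.png

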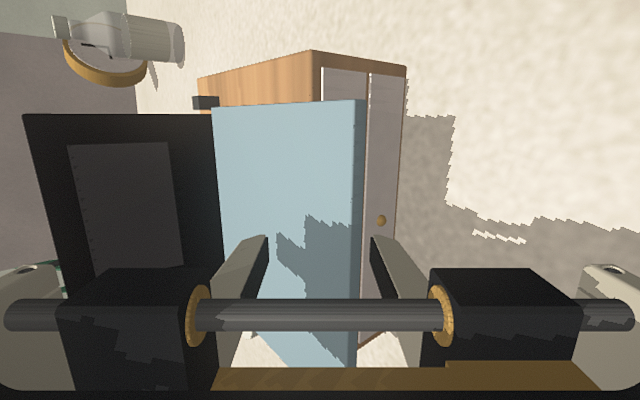

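View pics/scene15.png

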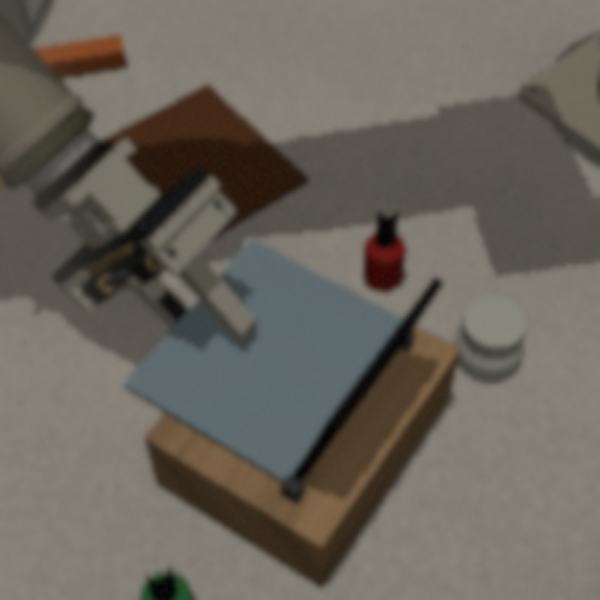

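Jaws straddle the head: the upper finger is above the board, the lower one in front of the drawers, with no force. Next I'll compute the lifting arc to 40°.

Run:
```python
from plan import *
from plant import robot
s=robot.read_state();p0=s["tool_pos"];M0=R.from_rotvec(s["orientation"]).as_matrix()
print((p0-HG)@XS,(p0-HG)@YS)
al=np.radians(40);M=Mof(al);n=np.array([np.sin(al),np.cos(al)]);zt=np.array([np.cos(al),-np.sin(al)])
for f in (0,4,8,12,16,20,24,28,32,36,39):
    a=np.radians(f);H=np.array([-.15*np.cos(a),.08+.15*np.sin(a)]);T=H+.03*n+.018*zt+.012*zt
    print(f,row(S(T[0],.0078,T[1]),M,p0,M0)[:3])
```

```text
-0.10191625975084558 0.00844542299731617
0 [0.08, -0.22, 0.66]
4 [0.08, -0.2, 1.08]
8 [0.07, -0.16, 1.49]
12 [0.05, -0.09, 1.9]
16 [0.03, 0.01, 2.31]
20 [-0.01, 0.13, 2.71]
24 [-0.05, 0.28, 3.1]
28 [-0.1, 0.46, 3.47]
32 [-0.15, 0.66, 3.84]
36 [-0.21, 0.89, 4.18]
39 [-0.26, 1.07, 4.43]
```

Emit:
drive_tool:
  increments:
    - [0.355,0.05,-0.12,0.35,0,0,0]
    - [0.355,0.08,-0.22,0.66,0,0,0]
    - [0.355,0.08,-0.2,1.08,0,0,0]
    - [0.355,0.07,-0.16,1.49,0,0,0]

```text
t: 17.1
tool_pos: [0.5526, -0.0246, 0.1047]
orientation: [-2.251, -0.29, 0.133]
force: [-0.7, -2.6, -0.6]
opening: 0.0601
```

```bash
python3 look.py 16 scene
```

```text
t 17.1 q [-0.53  0.61  1.36  0.6   1.83  0.74] p [ 0.5526 -0.0246  0.1047] F [-0.7 -2.6 -0.6] open 0.0601
R cols [[0.968, 0.252, 0.002], [0.163, -0.619, -0.768], [-0.192, 0.743, -0.641]]
```

View pics/scene16.png

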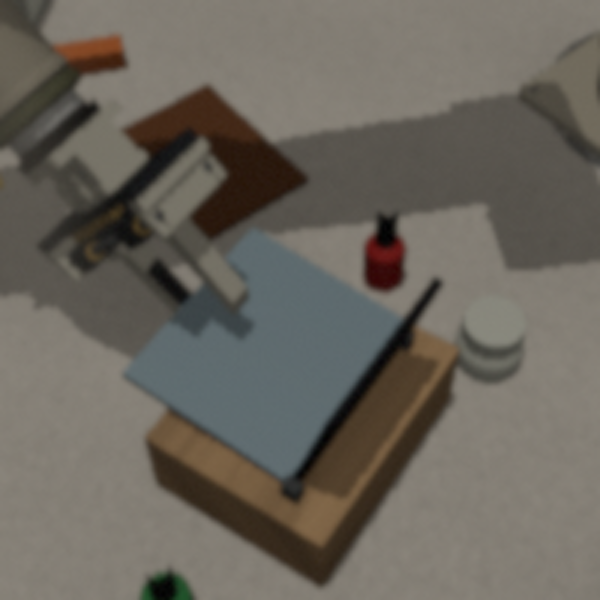

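Emit:
drive_tool:
  increments:
    - [0.355,-0.02,0.07,0.41,0,0,0]
    - [0.355,-0.04,0.17,0.82,0,0,0]
    - [0.355,-0.08,0.29,1.22,0,0,0]
    - [0.355,-0.12,0.44,1.61,0,0,0]
    - [0.355,-0.17,0.62,1.98,0,0,0]
    - [0.355,-0.22,0.82,2.35,0,0,0]
    - [0.355,-0.28,1.05,2.69,0,0,0]
    - [0.355,-0.33,1.23,2.94,0,0,0]
    - [0.355,-0.33,1.23,2.94,0,0,0]

```text
t: 17.9
tool_pos: [0.5439, 0.0086, 0.1787]
orientation: [-2.25, -0.293, 0.133]
force: [-0.5, -1.0, 0.1]
opening: 0.0598
```

```bash
python3 look.py 17 scene wrist
```

```text
t 17.9 q [-0.5   0.47  1.41  0.63  1.89  0.82] p [0.5439 0.0086 0.1787] F [-0.5 -1.   0.1] open 0.0598
R cols [[0.967, 0.255, 0.003], [0.165, -0.618, -0.768], [-0.194, 0.744, -0.64]]
```

View pics/scene17.png

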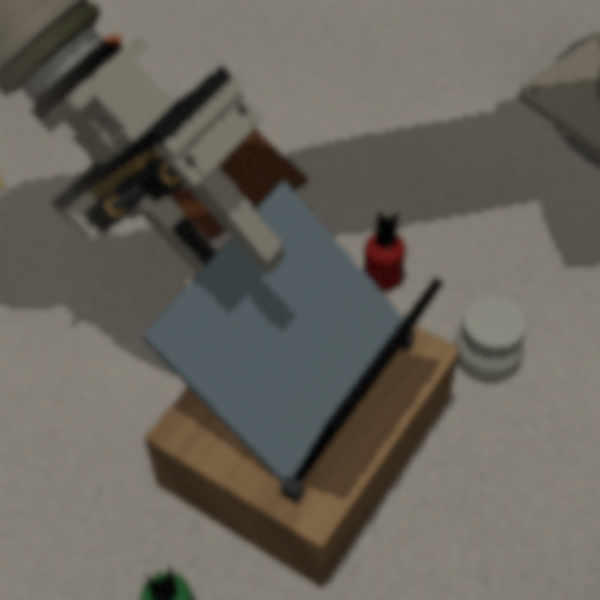

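View pics/wrist17.png

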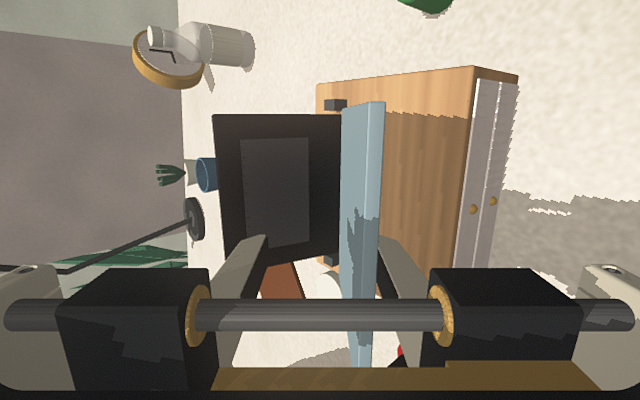

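The board rests at about 38° on the lower finger, nearly parallel to the pads. I'll close on it while moving the tool so the lower pad stays put.

Emit:
drive_tool:
  increments:
    - [0.415,0.02,-0.07,-0.09,0,0,0]
    - [0.475,0.04,-0.14,-0.17,0,0,0]
    - [0.535,0.06,-0.21,-0.26,0,0,0]
    - [0.595,0.07,-0.28,-0.34,0,0,0]
    - [0.655,0.09,-0.35,-0.43,0,0,0]
    - [0.715,0.11,-0.42,-0.51,0,0,0]
    - [0.775,0.13,-0.49,-0.6,0,0,0]
    - [0.835,0.15,-0.56,-0.69,0,0,0]
    - [1,0.17,-0.63,-0.78,0,0,0]
    - [1,0.17,-0.63,-0.78,0,0,0]
    - [1,0.17,-0.63,-0.78,0,0,0]
    - [1,0.17,-0.63,-0.78,0,0,0]
  squeeze: 20

```text
t: 19.0
tool_pos: [0.5479, -0.008, 0.1578]
orientation: [-2.249, -0.291, 0.134]
force: [-1.2, 1.2, 0.3]
opening: 0.008
```

```bash
python3 look.py 18 scene wrist;python3 - <<'E'
from plan import *
from plant import robot
s=robot.read_state();p=s["tool_pos"]-HG;print(p@XS,p@YS,p[2])
z=R.from_rotvec(s["orientation"]).as_matrix()[:,2];al=np.arctan2(-z[2],z@XS);print(np.degrees(al), s["wrist_torque"])
E
```

```text
t 19.0 q [-0.52  0.52  1.38  0.62  1.88  0.79] p [ 0.5479 -0.008   0.1578] F [-1.2  1.2  0.3] open 0.008
R cols [[0.967, 0.254, 0.002], [0.163, -0.618, -0.769], [-0.194, 0.744, -0.639]]
-0.08931781613500195 0.008406551895221874 0.07775476755480783
39.73893384101709 [-0.06931649  0.21970936  0.08840791]
```

View pics/wrist18.png

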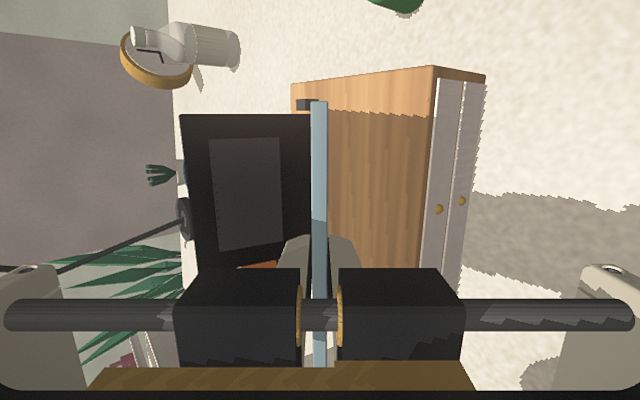

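View pics/scene18.png

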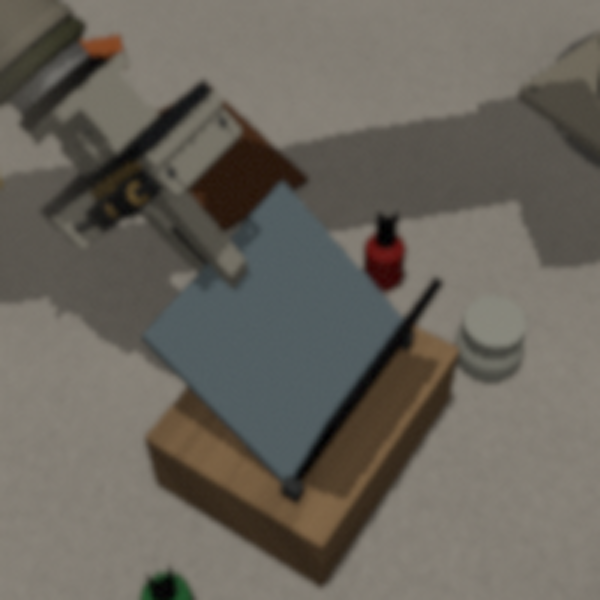

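Gripped: opening 8.0 mm, board at 39.7°. The geometry puts the foot corner at x ≈ −2 mm, so it is home. Next is the tipping arc about the foot, including the −8 mm centring shift.

```bash
cat > arc.py <<'E'
from plan import *
from plant import robot
import sys
s=robot.read_state();p0=s["tool_pos"];M0=R.from_rotvec(s["orientation"]).as_matrix()
L=.117
def pose(f,bx=.001,cz=.001,y=0):
    a=np.radians(f);u=np.array([-np.cos(a),np.sin(a)]);n=np.array([np.sin(a),np.cos(a)])
    P=np.array([bx-.008*np.sin(a),.08+cz]) if f<=90 else np.array([bx,.08+cz])-.008*n
    T=P+L*u+.004*n
    return S(T[0],y,T[1]),Mof(a)
if __name__=="__main__":
  for f,y in [(45,.008),(50,.007),(55,.006),(60,.005),(65,.004),(70,.003),(75,.002),(80,.001),(85,0),(90,0),(94,0),(98,0),(101,0),(103,0)]:
    p,M=pose(f,y=y);print(f,row(p,M,p0,M0),ik(p,M,.28))
E
python3 arc.py
```

```text
45 [-0.03, 0.19, 0.35, -0.09, -0.02, 0.0] [-0.31  0.3   1.53  0.65  1.76  0.98]
50 [-0.07, 0.48, 0.62, -0.17, -0.04, 0.0] [-0.28  0.25  1.55  0.59  1.72  1.01]
55 [-0.11, 0.8, 0.86, -0.26, -0.07, 0.0] [-0.24  0.19  1.57  0.53  1.68  1.05]
60 [-0.16, 1.13, 1.06, -0.34, -0.09, 0.0] [-0.2   0.15  1.59  0.47  1.64  1.1 ]
65 [-0.21, 1.49, 1.24, -0.43, -0.11, 0.0] [-0.15  0.1   1.61  0.4   1.61  1.15]
70 [-0.27, 1.86, 1.38, -0.51, -0.13, 0.0] [-0.1   0.06  1.63  0.33  1.58  1.2 ]
75 [-0.33, 2.24, 1.49, -0.6, -0.16, 0.0] [-0.04  0.03  1.64  0.25  1.55  1.26]
80 [-0.39, 2.63, 1.57, -0.68, -0.18, 0.0] [0.02 0.   1.66 0.17 1.52 1.32]
85 [-0.45, 3.03, 1.61, -0.76, -0.2, 0.0] [ 0.08 -0.02  1.67  0.08  1.5   1.39]
90 [-0.56, 3.42, 1.61, -0.85, -0.22, 0.0] [ 0.14 -0.03  1.68 -0.    1.49  1.46]
94 [-0.64, 3.74, 1.61, -0.92, -0.24, 0.0] [ 0.2  -0.04  1.69 -0.07  1.49  1.52]
98 [-0.72, 4.06, 1.59, -0.98, -0.26, 0.0] [ 0.25 -0.04  1.7  -0.14  1.49  1.58]
101 [-0.79, 4.29, 1.55, -1.03, -0.27, 0.0] [ 0.29 -0.04  1.7  -0.19  1.49  1.62]
103 [-0.83, 4.45, 1.53, -1.07, -0.28, 0.0] [ 0.31 -0.04  1.71 -0.23  1.49  1.65]
```

Emit:
drive_tool:
  increments:
    - [1,-0.03,0.19,0.35,-0.09,-0.02,0]
    - [1,-0.05,0.33,0.49,-0.13,-0.03,0]
    - [1,-0.07,0.48,0.62,-0.17,-0.04,0]
    - [1,-0.11,0.8,0.86,-0.26,-0.07,0]
    - [1,-0.16,1.13,1.06,-0.34,-0.09,0]
    - [1,-0.21,1.49,1.24,-0.43,-0.11,0]
    - [1,-0.27,1.86,1.38,-0.51,-0.13,0]
    - [1,-0.27,1.86,1.38,-0.51,-0.13,0]
    - [1,-0.27,1.86,1.38,-0.51,-0.13,0]

```text
t: 19.85
tool_pos: [0.5414, 0.0397, 0.1934]
orientation: [-2.77, -0.362, 0.063]
force: [0.5, 0.7, -2.7]
opening: 0.0077
```

```bash
python3 look.py 19 scene wrist; python3 arc.py | tail -8
```

```text
t 19.85 q [-0.24  0.1   1.59  0.31  1.62  1.06] p [0.5414 0.0397 0.1934] F [ 0.5  0.7 -2.7] open 0.0077
R cols [[0.967, 0.257, 0.001], [0.241, -0.908, -0.343], [-0.087, 0.331, -0.939]]
75 [-0.04, 0.39, 0.14, -0.09, -0.03, 0.0] [-0.04  0.03  1.64  0.25  1.55  1.26]
80 [-0.1, 0.79, 0.22, -0.17, -0.05, 0.0] [0.02 0.   1.66 0.17 1.52 1.32]
85 [-0.17, 1.19, 0.26, -0.26, -0.07, 0.0] [ 0.08 -0.02  1.67  0.08  1.5   1.39]
90 [-0.27, 1.58, 0.26, -0.34, -0.09, 0.0] [ 0.14 -0.03  1.68 -0.    1.49  1.46]
94 [-0.36, 1.9, 0.26, -0.41, -0.11, 0.0] [ 0.2  -0.04  1.69 -0.07  1.49  1.52]
98 [-0.44, 2.21, 0.24, -0.47, -0.13, 0.0] [ 0.25 -0.04  1.7  -0.14  1.49  1.58]
101 [-0.5, 2.45, 0.21, -0.53, -0.14, 0.0] [ 0.29 -0.04  1.7  -0.19  1.49  1.62]
103 [-0.54, 2.6, 0.18, -0.56, -0.15, 0.0] [ 0.31 -0.04  1.71 -0.23  1.49  1.65]
```

View pics/scene19.png

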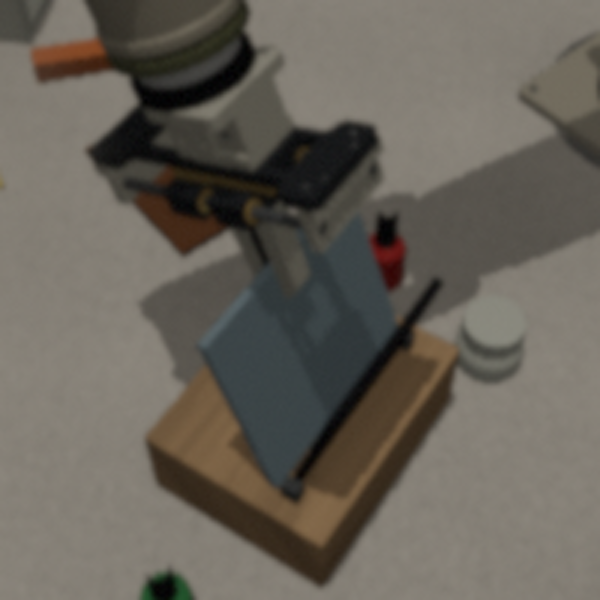

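View pics/wrist19.png

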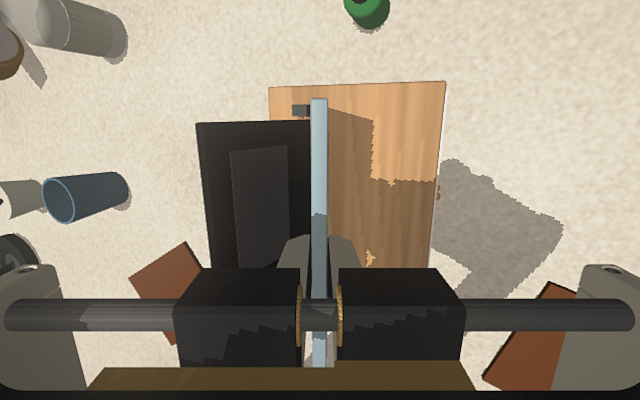

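Emit:
drive_tool:
  increments:
    - [1,-0.04,0.39,0.14,-0.09,-0.03,0]
    - [1,-0.1,0.79,0.22,-0.17,-0.05,0]
    - [1,-0.17,1.19,0.26,-0.26,-0.07,0]
    - [1,-0.27,1.58,0.26,-0.34,-0.09,0]
    - [1,-0.36,1.9,0.26,-0.41,-0.11,0]
    - [1,-0.44,2.21,0.24,-0.47,-0.13,0]
    - [1,-0.5,2.45,0.21,-0.53,-0.14,0]
    - [1,-0.5,2.45,0.21,-0.53,-0.14,0]

```text
t: 20.62
tool_pos: [0.5274, 0.1008, 0.195]
orientation: [2.919, 0.378, 0.03]
force: [-0.8, -0.5, -0.2]
opening: 0.0078
```

```bash
python3 look.py 20 scene wrist;python3 - <<'E'
from arc import *
P=p0-HG;z=M0[:,2];al=np.degrees(np.arctan2(-z[2],z@XS));print("TCP",P@XS,P@YS,P[2],"al",al)
for f in (103,104.5,105): print(f,row(*pose(f,bx=.002,cz=.0005),p0,M0))
E
```

```text
t 20.62 q [ 0.24 -0.02  1.69 -0.2   1.48  1.57] p [0.5274 0.1008 0.195 ] F [-0.8 -0.5 -0.2] open 0.0078
R cols [[0.967, 0.254, -0.005], [0.25, -0.948, 0.197], [0.045, -0.192, -0.98]]
TCP 0.01949974739069179 0.00012137103599479967 0.11569355495928944 al 101.20613983919874
103 [-0.05, 0.19, -0.01, -0.03, -0.01, 0.0]
104.5 [-0.08, 0.31, -0.04, -0.05, -0.02, 0.0]
105 [-0.09, 0.35, -0.05, -0.06, -0.02, 0.0]
```

View pics/scene20.png

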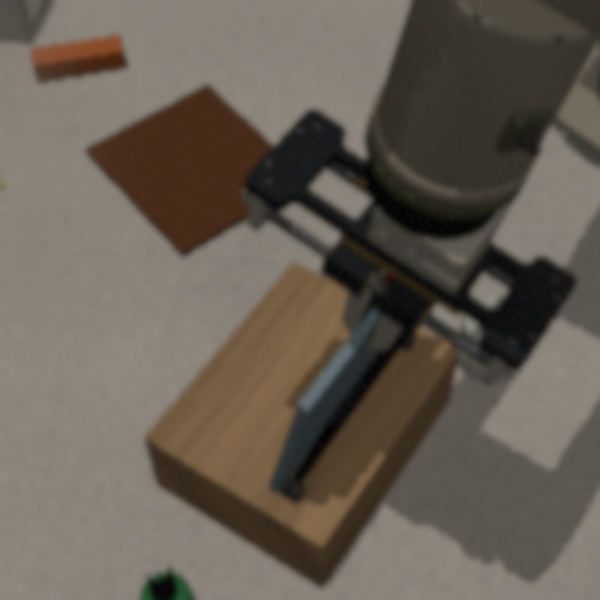

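View pics/wrist20.png

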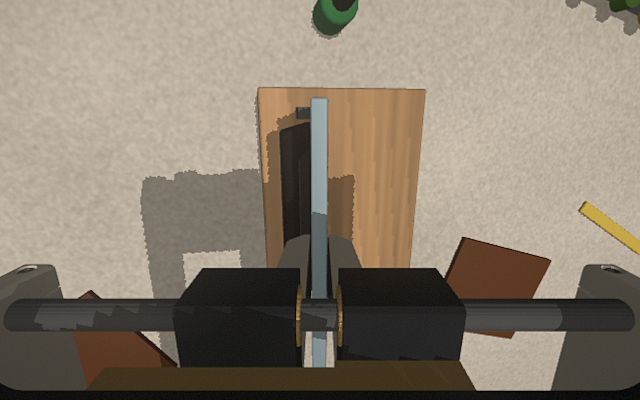

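Emit:
drive_tool:
  increments:
    - [1,-0.05,0.19,-0.01,-0.03,-0.01,0]
    - [1,-0.08,0.31,-0.04,-0.05,-0.02,0]
    - [1,-0.08,0.31,-0.04,-0.05,-0.02,0]

```text
t: 20.97
tool_pos: [0.5264, 0.1068, 0.1952]
orientation: [2.87, 0.366, 0.052]
force: [0.3, -0.4, -2.0]
opening: 0.0077
```

Emit:
drive_tool:
  increments:
    - [1,-0.02,0.06,-0.05,0,0,0]
    - [1,-0.02,0.06,-0.05,0,0,0]

```text
t: 21.13
tool_pos: [0.5263, 0.1081, 0.1947]
orientation: [2.87, 0.367, 0.054]
force: [0.7, -1.3, -1.4]
opening: 0.008
```

Run:
```python
from arc import *
print(s["wrist_torque"])
P=p0-HG;z=M0[:,2];al=np.degrees(np.arctan2(-z[2],z@XS));print("TCP",P@XS,P@YS,P[2],"al",al)
for f in (104.5,105): print(f,row(*pose(f,bx=.002,cz=.0005),p0,M0))
```

```text
[-0.02541798  0.18584959  0.0024696 ]
TCP 0.028495024650837458 -0.0002877554182651166 0.1146870345142967 al 104.34132374695335
104.5 [-0.0, -0.04, 0.0, -0.0, 0.0, 0.0]
105 [-0.01, -0.01, -0.01, -0.01, 0.0, 0.0]
```

Emit:
drive_tool:
  increments:
    - [1,-0.01,0.03,-0.06,-0.01,0,0]
    - [1,-0.01,0.03,-0.06,-0.01,0,0]

```text
t: 21.3
tool_pos: [0.5265, 0.1093, 0.1938]
orientation: [2.86, 0.366, 0.054]
force: [0.8, -0.3, -0.1]
opening: 0.0077
```

Emit:
drive_tool:
  increments:
    - [1,0,0,-0.06,0,0,0]
    - [1,0,0,-0.06,0,0,0]

```text
t: 21.47
tool_pos: [0.5271, 0.1095, 0.1934]
orientation: [2.86, 0.367, 0.057]
force: [1.1, -0.3, 4.2]
opening: 0.008
```

```bash
python3 look.py 21 scene wrist top
python3 - <<'E'
from h import *
d=dict(np.load("scene21.npz"));crop(d["image"],260,180,370,290,5.4,"pics/s21.png")
d=wcam("wrist21.npz");crop(d["image"],240,70,400,250,3.3,"pics/w21.png")
E
```

```text
t 21.47 q [ 0.29 -0.02  1.7  -0.26  1.47  1.64] p [0.5271 0.1095 0.1934] F [ 1.1 -0.3  4.2] open 0.008
R cols [[0.967, 0.253, 0.006], [0.243, -0.935, 0.258], [0.071, -0.248, -0.966]]
```

View pics/s21.png

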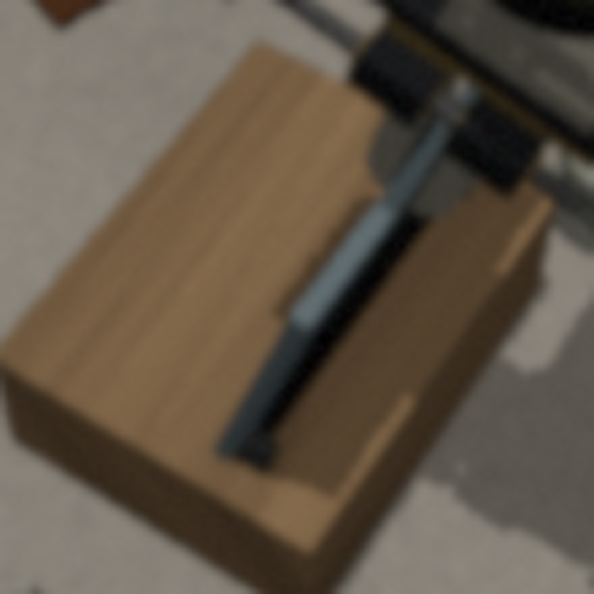

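View pics/w21.png

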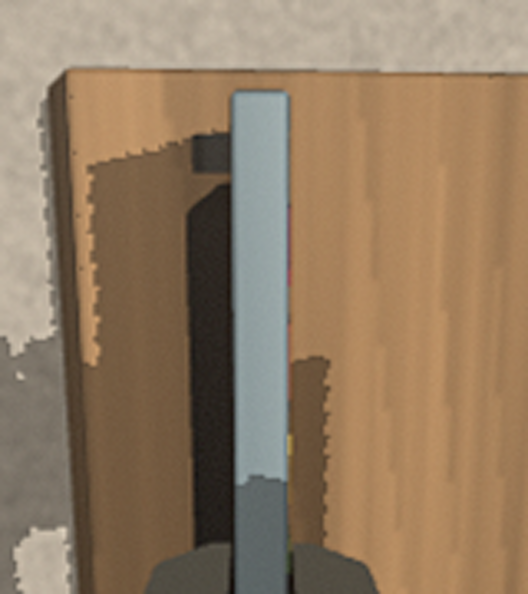

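The board looks flush along the panel, with its swatches on the front side. I'll feel for contact with the panel by nudging back.

Emit:
drive_tool:
  increments:
    - [1,-0.02,0.08,0,0,0,0]
    - [1,-0.02,0.08,0,0,0,0]

```text
t: 21.78
tool_pos: [0.5269, 0.11, 0.1933]
orientation: [2.857, 0.365, 0.057]
force: [4.8, -8.0, 5.0]
opening: 0.0078
```

Emit:
drive_tool:
  increments:
    - [1,-0.02,0.08,0,0,0,0]
    - [1,-0.02,0.08,0,0,0,0]

```text
t: 21.95
tool_pos: [0.5268, 0.1102, 0.1933]
orientation: [2.854, 0.364, 0.057]
force: [7.6, -15.3, 3.6]
opening: 0.0078
```

Firm contact. I'll relax, open in steps, look, then withdraw along the tool axis.

Emit:
drive_tool:
  increments:
    - [1,0.03,-0.1,0,0,0,0]
    - [0.87,0.03,-0.1,0,0,0,0]
    - [0.84,0.03,-0.1,0,0,0,0]
    - [0.8,0.03,-0.1,0,0,0,0]
    - [0.8,0.03,-0.1,0,0,0,0]

```text
t: 22.37
tool_pos: [0.5254, 0.1113, 0.1915]
orientation: [2.86, 0.368, 0.052]
force: [-0.5, 0.4, -0.3]
opening: 0.0184
```

```bash
python3 look.py 22 wrist
python3 - <<'E'
from h import *
d=wcam("wrist22.npz");crop(d["image"],180,70,460,330,2.5,"pics/w22.png")
E
```

```text
t 22.37 q [ 0.3  -0.01  1.7  -0.26  1.47  1.64] p [0.5254 0.1113 0.1915] F [-0.5  0.4 -0.3] open 0.0184
R cols [[0.967, 0.253, 0.003], [0.244, -0.935, 0.257], [0.068, -0.248, -0.966]]
```

View pics/w22.png

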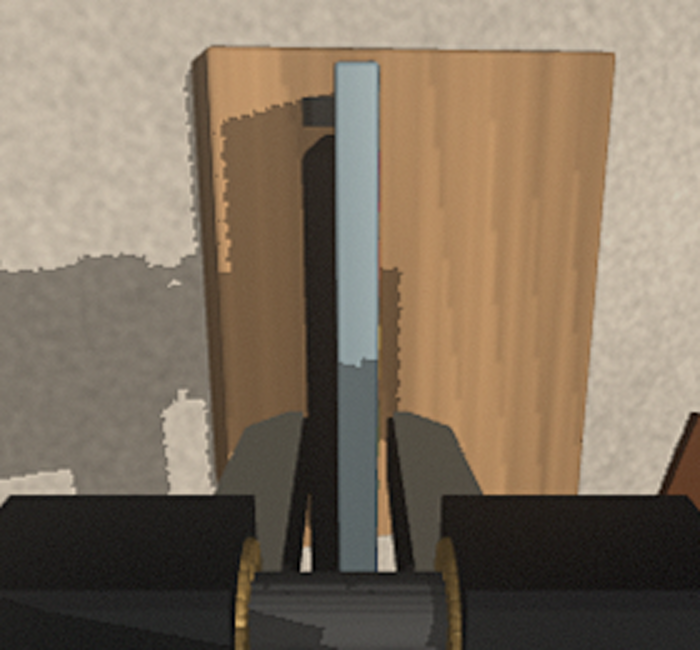

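The board stays put on the backrest. I'll open more and withdraw.

Emit:
drive_tool:
  increments:
    - [0.65,0,0,0,0,0,0]
    - [0.55,0,0,0,0,0,0]
    - [0.55,0,0,0,0,0,0]
    - [0.55,0,0,0,0,0,0]
    - [0.55,-0.05,0.2,0.7,0,0,0]
    - [0.55,-0.11,0.4,1.4,0,0,0]
    - [0.55,-0.2,0.7,2.7,0,0,0]
    - [0.55,-0.3,1.1,4.3,0,0,0]
    - [0.55,-0.3,1.1,5,0,0,0]
    - [0.55,-0.3,1.1,5,0,0,0]
    - [0.55,-0.3,6,5,0,0,0]
    - [0.55,-0.3,6,5,0,0,0]
    - [0.55,-0.3,6,5,0,0,0]
    - [0.55,-0.3,6,5,0,0,0]
    - [0.55,-0.3,6,5,0,0,0]

```text
t: 23.67
tool_pos: [0.5176, 0.2626, 0.315]
orientation: [2.858, 0.372, 0.05]
force: [-0.0, -1.3, 0.1]
opening: 0.0419
```

```bash
python3 look.py 23 scene top
```

```text
t 23.67 q [ 0.55  0.14  1.32 -0.26  1.76  1.82] p [0.5176 0.2626 0.315 ] F [-0.  -1.3  0.1] open 0.0419
R cols [[0.967, 0.256, 0.001], [0.247, -0.934, 0.258], [0.067, -0.25, -0.966]]
```

View pics/scene23.png

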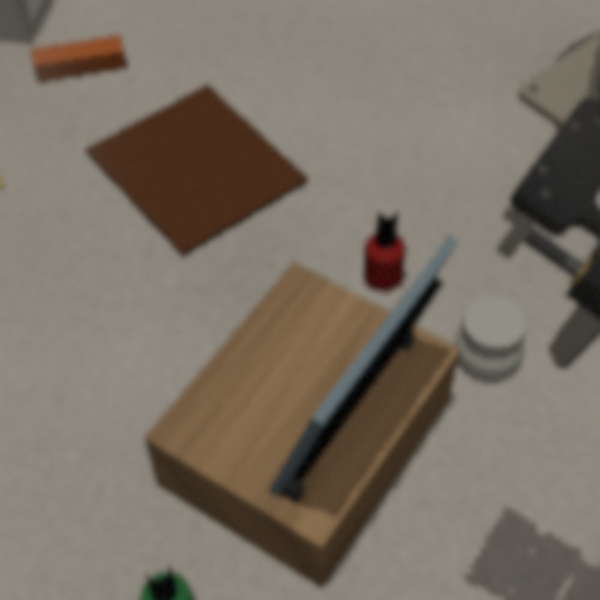

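View pics/top23.png

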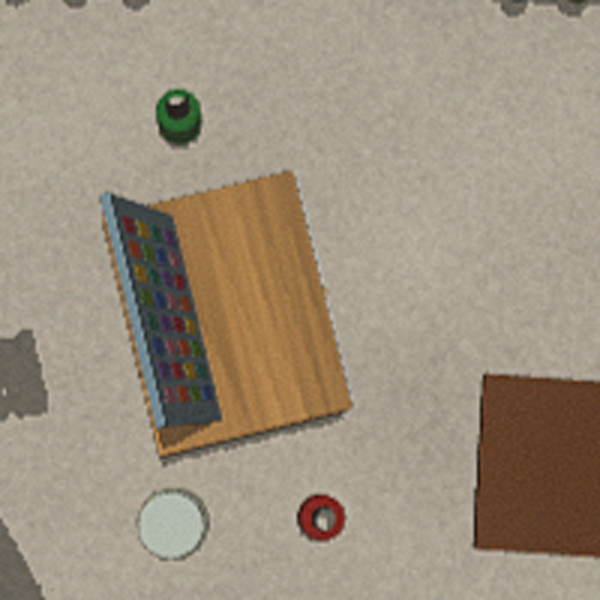

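The board leans with its swatches to the front, bottles and jar undisturbed. Now a quick numeric check.

Run:
```python
from h import *
c=dict(np.load("top23.npz"));g=lambda u,v:(230+u/3,80+v/3)
R0=[onz(c,*g(*p),.08) for p in[(350,405),(292,172)]] # deck front corners
ys=(R0[0]-R0[1]);W=np.linalg.norm(ys);ys/=W;xs=np.array([-ys[1],ys[0],0]);xs*=np.sign(xs[1]);m=np.mean(R0,0)
print("front width",W)
for n,a,b,z in[("foot",(172,214),(219,420),.082),("head",(117,197),(166,427),.225)]:
    A=onz(c,*g(*a),z);B=onz(c,*g(*b),z);d=B-A
    print(n,"len",np.linalg.norm(d),"yoff",((A+B)/2-m)@ys,"x from hinge",((A+B)/2-m)@xs-.112,"skew",np.arcsin(d@xs/np.linalg.norm(d)))
a=dict(np.load("top0.npz"))["image"].astype(int);b=c["image"].astype(int)
for n,(u,v) in dict(green=(289,118),jar=(287,254),red=(337,252)).items():
    print(n,np.abs(a[v-12:v+13,u-12:u+13]-b[v-12:v+13,u-12:u+13]).mean())
```

```text
front width 0.19486662764760698
foot len 0.17039280529270384 yoff -0.0009166669441781573 x from hinge -0.00824017870084362 skew 0.012945625642690105
head len 0.16609751020232538 yoff 0.002059197119103444 x from hinge 0.02800909586636062 skew 0.024567091542999277
green 13.390933333333333
jar 16.515733333333333
red 14.3824
```

Run:
```python
from plant import robot
from h import *
a=dict(np.load("top0.npz"))["image"];b=dict(np.load("top23.npz"))["image"]
for n,(u,v) in dict(green=(289,118),jar=(287,254),red=(337,252)).items():
    t=a[v-12:v+13,u-12:u+13];r=cv2.matchTemplate(b[v-20:v+21,u-20:u+21],t,cv2.TM_CCOEFF_NORMED);print(n,cv2.minMaxLoc(r)[1],cv2.minMaxLoc(r)[3],"(8,8)=unmoved")
print(robot.read_state()["force"]);print(robot.close_job())
```

```text
green 0.9967189431190491 (8, 8) (8,8)=unmoved
jar 0.9888259768486023 (8, 8) (8,8)=unmoved
red 0.996343731880188 (8, 8) (8,8)=unmoved
[ 0.90747531 -0.92717582  0.16234243]
the job is handed in; nothing more can be done
None
```

The job is handed in at about 24 s of the 61 s allowed. The backrest is at its stop, and the board leans on it with the swatches facing the stand's front.

**What I did**
- I pushed the backrest to its stop while the board still lay flat. At the stop it took 29 N with no further motion.
- I pushed the board home and square with two fingers, then lifted its head edge, gripped it and tipped it about its foot. On the way I moved it about 8 mm sideways to centre it.
- I seated the foot on the deck, pressed the board lightly against the backrest to confirm contact, released it and withdrew.

**Last checks**
- **Position:** the foot's front edge is about 8 mm ahead of the hinge line, so its back edge is against the backrest. It is centred within about 2 mm.
- **Squareness:** the skew measured 0.013 rad at the foot and 0.025 rad at the head. Both come from rough corner picks in the top view; the deck's front edge came out at 195 mm instead of 200 mm.
- **Bottles and jar:** their images match the start with no shift. The arm is clear of everything.

**What went wrong on the way**
- **Fingertips shorter than stated:** they sit about 15 mm behind the TCP rather than 25 mm ahead of it. My first two pushes therefore ran over or onto the backrest's top edge.
- **Press on the backrest:** one of those pushes loaded it to about 66 N in total before I lifted off. By geometry that was the fingertips, not the gripper's body, but I could not confirm it. If the body was what pressed, it would be over the 40 N limit.

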